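# Reload the ring magazine of the cup-closing machine

### The job

Reload the cup-closing machine: squeeze the lock tab on the magazine's grip and, keeping it squeezed, slide the magazine out to its outer stop and let it lock there, take the dust cover off the mandrel and put it in the parts tray, and slip all the loose grey retaining rings on the bench over the mandrel so that they lie flat in one stack. Then squeeze the tab again, slide the magazine fully home until it locks, and press the start button right down. Do not disturb the other things on the bench.

Things in the scene. Friction and masses are not known exactly. Their poses are not given: they have to be found in the camera images.
- machine: the cup-closing machine, fixed. Its origin is on the bench under the rail's centre line; y runs along the rail, the way the magazine slides out (roughly bench +y), x across it, away from the robot, z up. White housing 250 mm tall at its -y end; bed plate 150 x 540 x 10 mm
- pick_head (a point): centre of the underside of the machine's fixed pick head, 68 mm across, 135 mm above the bench, with a 85 mm wide cross arm above it from 190 mm up, reaching 40 mm past this point along +y. With the magazine home it hangs over the mandrel, 38 mm above it; with the magazine out the mandrel is clear above
- mandrel (a point): the mandrel: upright round steel post, 39 mm across, on the sliding magazine plate (60 x 185 x 10 mm); straight for 56 mm, then a 10 mm cone to 20 mm across at its top, 66 mm above the plate. The point is on its axis at the plate's top face, 31 mm above the bench; it slides with the magazine; axes as the machine's. Rings slide down it freely
- grip (a point): the magazine's squeeze grip, 120 mm from the mandrel along +y: a fixed black post (10 thick, 28 wide) on the robot's side and the steel lock tab (8 thick, 26 wide) on the far side, tops 77 mm above the bench, feet 36 mm: keep fingertips above 40. 45 mm over their outer faces across the rail (x), 37 with the tab fully in. The point is midway between the outer faces with the tab in, 65 mm above the bench
- magazine (a joint): how far the magazine is slid out of the machine, m: 0 fully home with the mandrel under the pick head (where it starts), 0.14 at the outer stop. Slides with 1.5 N of drag when unlocked
- lock_tab (a joint): travel of the lock tab, m: 0 out (at rest), 0.008 pressed fully in, along -x towards the post; a spring of 6 N to 10 N. At rest its pawl locks the magazine in a comb with notches 14 mm apart, first at home, last at the outer stop (play 2 mm); past about 6 mm it is free. Let go between notches, the tab stays at about 5.5 mm until the pawl meets a notch
- cover_mid (a point): the dust cover, a loose white plastic cap, a round tube closed at the top, 48 mm outside, 42 mm inside, 76 mm tall, 50 g; it starts over the mandrel, standing on the plate. This point is at its centre, 38 mm above its foot, its z axis points to its closed end
- tray_in (a point): the small parts tray, clear plastic, open, fixed, 130 x 130 mm, walls 3 mm thick and 22 mm high; this point is the middle of its inner floor, 3 mm above the bench; x and y along its walls
- start (a joint): travel of the machine's start button, m: 0 up, 0.006 fully down (5 N); springs back
- start_top (a point): top of the start button: a white round cap 26 mm across on a black collar, on the low grey control pod at the robot's side of the machine's housing; pressed straight down. The housing, 250 mm tall, rises 70 mm behind it (+x)
- ring0_mid (a point): a retaining ring for rearing cups: plain grey plastic, 56 mm outside, 43 mm hole, 12 mm high, 30 g, the same both ways up; starts flat on the bench; may be absent. This point is its centre, half-way up, its z axis is the ring's axis
- ring1_mid (a point): a retaining ring for rearing cups: plain grey plastic, 56 mm outside, 43 mm hole, 12 mm high, 30 g, the same both ways up; starts flat on the bench; may be absent. This point is its centre, half-way up, its z axis is the ring's axis
- ring2_mid (a point): a retaining ring for rearing cups: plain grey plastic, 56 mm outside, 43 mm hole, 12 mm high, 30 g, the same both ways up; starts flat on the bench; may be absent. This point is its centre, half-way up, its z axis is the ring's axis
- ring3_mid (a point): a retaining ring for rearing cups: plain grey plastic, 56 mm outside, 43 mm hole, 12 mm high, 30 g, the same both ways up; starts flat on the bench; may be absent. This point is its centre, half-way up, its z axis is the ring's axis
- jar_mid (a point): bystander, not to be disturbed: small glass jar with a steel cap, 40 mm across, 60 mm tall; this point is its centre, half-way up
- tape_mid (a point): bystander, not to be disturbed: cardboard core, a larger ring lying flat, 84 mm across, 25 mm high; this point is its centre, half-way up
- brush_mid (a point): bystander, not to be disturbed: hand brush lying flat, 170 mm long; this point is its middle, on the bench
- scoop_mid (a point): bystander, not to be disturbed: steel spoon lying flat, 150 mm long; this point is its middle, on the bench
- cups_mid (a point): bystander, not to be disturbed: nested stack of clear cups, 54 mm across, 92 mm tall; this point is its centre, half-way up
Things that resemble listed ones, but are neither listed nor needed, are in the scene too. Leave any red or yellow look-alike of the part that bears ring3_mid alone. What is shaped like the part that bears ring1_mid but purple is not meant.

How it is judged:
By the outcome, as a careful person would: the job done as asked, in the order asked, and still so for the second after the job is handed in, with the robot touching nothing.
Of ring0, ring1, ring2, ring3 only 2 to 4 are there at a start; the rules pass over those that are not, and their reading is None.
At some moment in a run one of ring0, ring1, ring2, ring3 may be knocked a few centimetres aside while the robot is not near it.
Once in a run the grip may slacken for a moment while it holds something.
It also fails if it takes over 210 s, if anything falls off the work surface, if the arm or the gripper's body presses on something with over 40 N, if the wrist force passes 120 N, or if a joint passes its speed limit or range.

### The arm

A 7-joint arm with a two-finger parallel gripper is mounted at the origin on the work surface. World frame = base frame: x ahead of the robot, y to its left, z up, the work surface at z = 0. Lengths are in m, angles in rad, forces in N, time in s.
With the tool pointing down it reaches from about 0.35 to 0.9 m from the base axis. Payload 8.1 kg.
Tool frame: the origin (TCP) lies on the centre line of the jaws, within the pads' length; the fingertips stand 22 mm ahead of it and the grasp point (between the pads) lies 3 mm ahead of it (arm.tips_ahead is the z of the fingertips in the tool frame, in m); z points along the fingers, y is the direction in which the jaws open and shut (so a half turn about z gives the same grasp; the last joint's range is limited). The gripper opens to 85 mm and grips with 20 to 120 N. Pads are 22 mm wide; open, the fingers measure 114 mm over their backs; the gripper's body (76 mm by 85 mm) begins 54 mm behind the grasp point. The pads swing forward as they close: fully open they stand 13 mm farther back than shut.
Start: joints at [-1.296, 0.434, 0.025, 1.573, -0.012, 1.134, -0.075], TCP at [0.231, 0.581, 0.253] pointing down, gripper open.
Joint ranges: [-2.62, 2.62], [-0.44, 2.09], [-1.27, 1.32], [0.08, 2.57], [-1.32, 4.46], [0.12, 2], [-2.74, 2.74]. Speed limits (rad/s): [2.22, 2.22, 3.01, 3.01, 3.14, 3.14, 3.14].

### API

Orientations are given as a unit quaternion [w, x, y, z].
In Python, from plant import arm gives the robot as it stands. The module is installed in compiled form; this text tells all that it offers.
- The arm moves only by the tool apply_moves, never from a script. Its argument "commands" is one flat list of numbers, 7 for each row, row after row: the shift along the tool's x, y, z in cm, then the turn, a rotation vector about the tool's x, y, z in rad, then the finger opening in cm, from 0 to 8.54. A call has 1 to 20 rows; each row is the pose to reach, as a shift and turn from the pose commanded when the call began, along the tool's axes at that moment; what a row does not reach only later rows make up. A row lasts 1/10 s, in which the tool goes at most 50 mm and 8.59 degrees, less where a joint would pass 70% of its speed; a pose out of reach is approached as far as the arm can. A call with a gripper value outside its range is refused whole. The fingers move at their own pace and stop on an object; "newtons" is the grip in N (left out, the last holds). Time passes only in rows, so rows that repeat a pose let the fingers close. It gives the time, the measured TCP pose, the force and the opening at its end, in the units of the state.
- arm.get_obs(): the state, without advancing time (a new reading comes with each control period).
- arm.read_camera(name): name is "side" or "top"; returns (picture, depth): 400x640x3 uint8, red, green, blue; 400x640 float32, m along the optical axis (not along the pixel's ray), 0 where there is no reading.
- arm.camera_params(name): a dict with "intrinsics" (3x3 intrinsics, pixels), "T" (4x4, takes a point from camera to world coordinates). Camera axes: x right, y down, z forward; pixel columns grow to the right and rows downward; lengths in m; the calibration is good to about 2 mm. A picture is of the moment at which its call begins. camera_params takes no time and is no camera call.
- arm.sign_off(): hands the job in, once; it reports no verdict.
Trained networks look in the newest picture that a camera, given by its name, has taken for a name from the list of things; names that differ only in an ending like _2 or _b are one class to them, and where a whole thing is asked for, a point or a joint stands for the part that bears it (a point fixed in the world has none). Each returns a list of dicts, best first, with "confidence" (0 to 1); they miss things now and then, are a little off and sometimes report something else, mostly with a low value. They report only what shows in the picture. A call takes as long as a camera call. They do not tell look-alikes from the thing itself.
- arm.outline_of(camera, name): "mask" (400x640 bool, what is visible of it) and "at" ([column, row] in pixels, amid what is visible of it).
The state is a dict: "time_s": time; "joints": joint angles; "qd": joint speeds; "joint_efforts": joint torques, N m; "eef_pos": TCP position; "tcp_rot": TCP orientation; "ft_force": force on the tool from outside, world axes, zero at the start; "torque": the same for the moment, N m; "opening": opening from 0.0 (shut) to 1.0 (fully open).
Only numpy, scipy, OpenCV 4.12 (cv2) and the standard library are available. Lean on these libraries where they do the work, as an engineer would, in place of code of your own. Each camera call takes 0.05 s, during which the arm holds its last target.

## Working session

There is one attempt and no reset: what is moved stays moved. The work goes in short steps, Python scripts to look and compute and a tool call to move; the robot and the scene stay as the last step left them, time stands still between calls to the robot, and variables do not carry over. Pictures are saved under pics/ and viewed, and the job is handed in when it is done.

Besides the shell and the picture viewer there is one more tool, called after "Emit:" as name(argument=value, ...), one argument or row to a line, values as JSON. apply_moves: Moves the arm, as the interface text tells. Its arguments: {"type":"object","properties":{"commands":{"type":"array"},"newtons":{"type":"number"}},"required":["commands"]}

```bash
mkdir -p pics
cat > h.py <<'E'
import numpy as np, cv2
from plant import arm
def snap(n,fn):
    p,d=arm.read_camera(n); cv2.imwrite(f'pics/{fn}.png',cv2.cvtColor(p,cv2.COLOR_RGB2BGR)); np.save(f'pics/{fn}_d.npy',d); return p,d
def cloud(n,d):
    c=arm.camera_params(n);K=np.array(c['intrinsics']);T=np.array(c['T'])
    v,u=np.mgrid[0:400,0:640]
    P=np.stack([(u-K[0,2])/K[0,0]*d,(v-K[1,2])/K[1,1]*d,d],-1)
    return P@T[:3,:3].T+T[:3,3]
def ray(n,u,v,z):
    c=arm.camera_params(n);K=np.array(c['intrinsics']);T=np.array(c['T'])
    r=T[:3,:3]@np.array([(u-K[0,2])/K[0,0],(v-K[1,2])/K[1,1],1]);o=T[:3,3]
    return o+r*(z-o[2])/r[2]
E
python3 - <<'E'
from h import *
np.set_printoptions(precision=4,suppress=True)
o=arm.get_obs(); print(o)
for n in('side','top'):
    snap(n,n+'0'); print(arm.camera_params(n))
print(arm.tips_ahead)
E
```

```text
{'time_s': 0.0, 'joints': array([-1.2956,  0.4352,  0.0249,  1.5741, -0.0116,  1.134 , -0.0751]), 'qd': array([-0.0001, -0.0018, -0.0003, -0.0007, -0.0001,  0.0006, -0.0017]), 'joint_efforts': array([ -0.0001, -67.0474,   1.025 , -31.6198,   0.0155,   0.0126,
        -0.    ]), 'eef_pos': array([0.2304, 0.5805, 0.2525]), 'tcp_rot': array([-0.0001,  0.1878,  0.9822, -0.0008]), 'ft_force': array([ 0.2567, -0.1195, -0.0798]), 'torque': array([-0.0353,  0.0409,  0.0065]), 'opening': 1.004112850491379}
{'intrinsics': array([[379.0245,   0.    , 322.9484],
       [  0.    , 379.0245, 190.4676],
       [  0.    ,   0.    ,   1.    ]]), 'T': array([[-0.6977, -0.4304,  0.5727,  0.0217],
       [-0.7161,  0.3985, -0.573 ,  0.5512],
       [ 0.0184, -0.81  , -0.5862,  0.6094],
       [ 0.    ,  0.    ,  0.    ,  1.    ]])}
{'intrinsics': array([[494.9718,   0.    , 324.9839],
       [  0.    , 494.9718, 201.1273],
       [  0.    ,   0.    ,   1.    ]]), 'T': array([[ 0.0043, -0.9877,  0.1564,  0.3233],
       [-1.    , -0.003 ,  0.0084,  0.0187],
       [-0.0079, -0.1564, -0.9877,  1.4007],
       [ 0.    ,  0.    ,  0.    ,  1.    ]])}
0.022
```

View pics/side0.png

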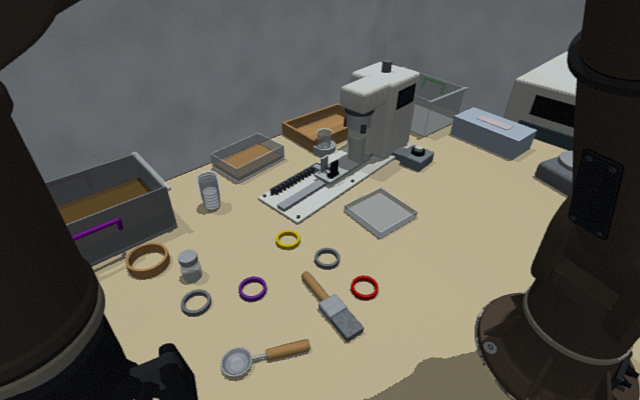

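View pics/top0.png

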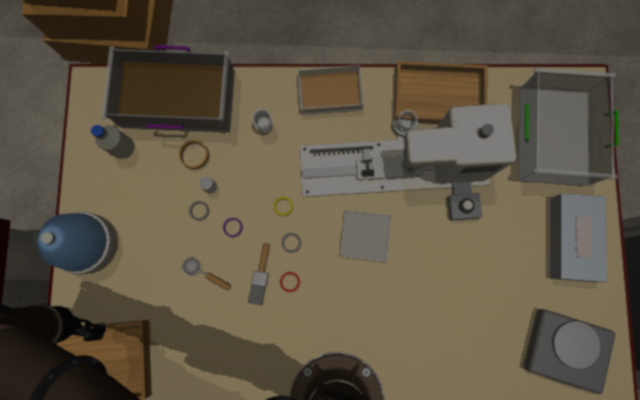

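Run:
```python
import cv2
t=cv2.imread('pics/top0.png'); s=cv2.imread('pics/side0.png')
cv2.imwrite('pics/ct.png',cv2.convertScaleAbs(cv2.resize(t[60:260,290:530],None,fx=3.3,fy=3,interpolation=cv2.INTER_CUBIC),alpha=1.4))
cv2.imwrite('pics/cs.png',cv2.resize(s[50:250,240:480],None,fx=3.3,fy=3,interpolation=cv2.INTER_CUBIC))
cv2.imwrite('pics/ct2.png',cv2.convertScaleAbs(cv2.resize(t[60:310,80:330],None,fx=3,fy=2.4,interpolation=cv2.INTER_CUBIC),alpha=1.4))
```

```text
(no output)
```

View pics/ct.png

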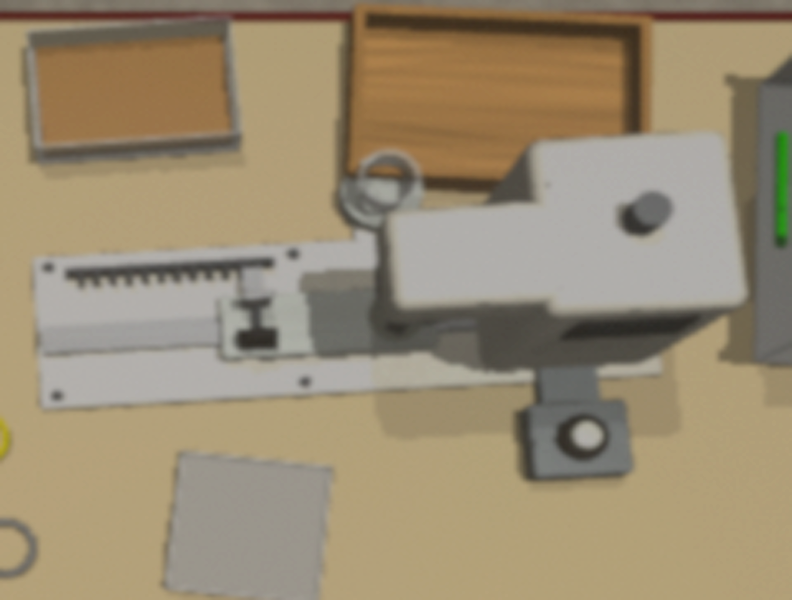

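View pics/cs.png

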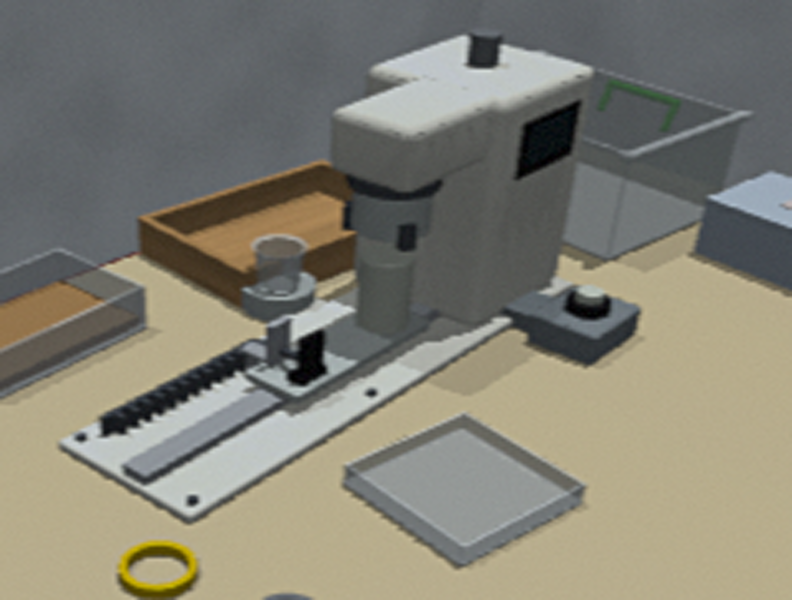

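View pics/ct2.png

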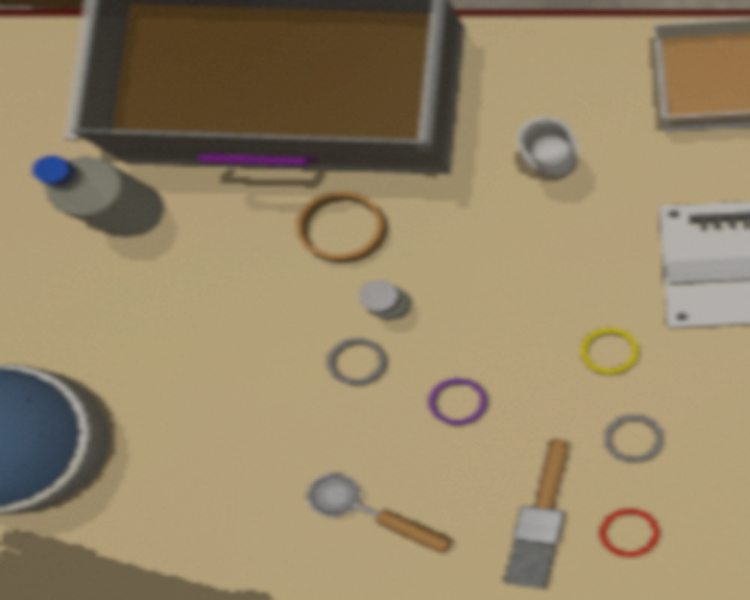

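Run:
```python
from h import *
np.set_printoptions(precision=4,suppress=True)
C={}
for n in('side','top'):
    d=np.load(f'pics/{n}0_d.npy'); C[n]=cloud(n,d)
for n in('top','side'):
  for k in('ring0_mid','tray_in','start_top','grip','lock_tab','cover_mid','mandrel','machine','cups_mid','jar_mid','tape_mid','brush_mid','scoop_mid'):
    for r in arm.outline_of(n,k):
        if r['confidence']<.3: continue
        m=r['mask']; P=C[n][m]; P=P[np.isfinite(P).all(1)]
        q=np.percentile(P,[3,50,97],axis=0)
        print(n,k,round(r['confidence'],2),r['at'],m.sum(),q.ravel())
print(arm.get_obs()['time_s'])
```

```text
top tray_in 0.9 [365.6, 233.2] 2205 [ 0.383  -0.1429 -0.003   0.4453 -0.0806  0.0033  0.5079 -0.0179  0.0232]
top tray_in 0.55 [378.4, 168.6] 1089 [ 0.6063 -0.2286  0.0252  0.6346 -0.1216  0.0316  0.6726 -0.0599  0.0769]
top tray_in 0.5 [195.8, 273.3] 466 [ 0.2989  0.3003 -0.0017  0.3422  0.3888  0.0112  0.3783  0.4257  0.0217]
top grip 0.71 [380.4, 165.6] 1256 [ 0.6066 -0.2285  0.0095  0.6329 -0.1276  0.0313  0.6737 -0.0582  0.0766]
top lock_tab 0.61 [381.0, 166.1] 1176 [ 0.6064 -0.2286  0.0208  0.6343 -0.1222  0.0314  0.6751 -0.0598  0.0766]
top lock_tab 0.42 [366.3, 156.9] 89 [ 0.6415 -0.0934  0.0323  0.6534 -0.0849  0.0509  0.6838 -0.0739  0.0799]
top cover_mid 0.63 [404.2, 168.3] 49 [ 0.6188 -0.2143  0.0395  0.6305 -0.1869  0.0626  0.645  -0.1827  0.0926]
top cover_mid 0.47 [206.0, 185.1] 214 [0.5665 0.3439 0.0114 0.5818 0.3578 0.0566 0.6002 0.3774 0.0637]
top mandrel 0.51 [428.2, 159.8] 14610 [ 0.5191 -0.4102  0.0048  0.6321 -0.2313  0.0388  0.7482  0.0792  0.2536]
top machine 0.61 [424.6, 160.8] 14296 [ 0.5201 -0.4084  0.0058  0.632  -0.2308  0.0423  0.7431  0.079   0.2537]
to
[... 1803 characters left out ...]
 0.3695 0.0382 0.5978 0.3842 0.0601]
side jar_mid 0.72 [416.2, 148.1] 55 [ 0.5167 -0.4161  0.0213  0.5277 -0.3496  0.0538  0.5711 -0.3437  0.0578]
side tape_mid 0.74 [249.2, 357.4] 1349 [ 0.2977  0.3059 -0.0008  0.3446  0.3876  0.0107  0.3803  0.4284  0.0192]
side tape_mid 0.42 [378.7, 211.6] 2233 [ 0.379  -0.1443 -0.0008  0.4449 -0.0792  0.003   0.5123 -0.0081  0.0214]
side brush_mid 0.67 [335.4, 309.9] 1392 [0.2575 0.1994 0.0058 0.3103 0.2189 0.0167 0.4112 0.2437 0.0202]
side brush_mid 0.33 [363.1, 149.3] 11085 [ 0.5166 -0.3959  0.0065  0.6145 -0.2056  0.048   0.7506  0.0943  0.2498]
side scoop_mid 0.8 [247.6, 355.5] 1280 [0.2985 0.3076 0.0004 0.3453 0.3891 0.0111 0.3795 0.4284 0.0192]
1.4
```

Run:
```python
from h import *
np.set_printoptions(precision=3,suppress=True)
d=np.load('pics/top0_d.npy');C=cloud('top',d)
print((C[108:140:2,390:420:2,2]*1000).astype(int))
print(C[122,404],C[130,398],C[112,406])
s=cv2.imread('pics/side0.png');t=cv2.imread('pics/top0.png')
a=cv2.resize(s[110:220,280:440],None,fx=5,fy=5,interpolation=cv2.INTER_CUBIC)
b=cv2.resize(t[95:185,340:440],None,fx=6,fy=6,interpolation=cv2.INTER_CUBIC)
cv2.imwrite('pics/a1.png',cv2.convertScaleAbs(a,alpha=1.5));cv2.imwrite('pics/b1.png',cv2.convertScaleAbs(b,alpha=1.5))
# rings by depth
for name,im in(('side',s),('top',t)):
    C=cloud(name,np.load(f'pics/{name}0_d.npy'))
    hsv=cv2.cvtColor(im,cv2.COLOR_BGR2HSV)
    m=((C[...,2]>.007)&(C[...,2]<.016)&(hsv[...,1]<60)&(C[...,0]>.2)&(C[...,0]<.9)).astype(np.uint8)
    n,l,st,ce=cv2.connectedComponentsWithStats(m)
    for i in range(1,n):
        if st[i,4]>25: P=C[l==i]; print(name,ce[i],st[i],(P.min(0)+P.max(0))/2,np.ptp(P,axis=0), im[l==i].mean(0))
```

```text
[[  0   0  18  49  43   2   4  14   8  13   2  13  10   7  11]
 [ -2   0  24  47  44  -1   4  12  67  70  12   6   6   0  10]
 [  3   0  23  47  48   9  68  70  66  64  68  72  10  12  10]
 [  1  -1  18  44  38  70  71  51  52  53  55  65  66   4   9]
 [  1   0  27  41  44  68  50  42  43  45  43  57  65  74  42]
 [  4   0  26  35  73  48  38  43  42  41  43  47  62  71  44]
 [ -4   0  27  32  70  25  26  31  23  30  26  42  61  71  27]
 [ -1  -1  22  26  26  71  27  27  28  25  29  31  60  75  11]
 [  5  18  30  25  27  68  23  30  30  24  27  41  67  29  -5]
 [  2  14  32  25  26  41  71  71  27  28  27  69  29  28  -4]
 [  1  16  27  32  36  28  43  56  62  71  45  28  26  24   0]
 [  1  -5  24  19  27  24  32  32  34  22 246 251 246 248 250]
 [ -5  -2  11  29  31  32  31  27 239 245 248 250 248 250 250]
 [ -2   2   7  11  25  29  28  30 246 249 249 251 252 255 253]
 [  0  -2   1   2   7  14  18 220 243 246 248 252 250 247 247]
 [  0  -4  -2   1   9   6   6 218 239 248 251 252 250 252 253]]
[ 0.772 -0.196  0.027] [ 0.748 -0.178  0.027] [ 0.788 -0.196  0.067]
side [549.179  47.893]
[... 2933 characters left out ...]
0.011] [0.025 0.06  0.008] [ 99.692 110.128 113.859]
top [550.69  206.724] [550 198   3  19  29] [ 0.528 -0.608  0.012] [0.052 0.005 0.009] [46.793 51.793 53.897]
top [198.281 210.26 ] [189 201  20  19  96] [0.517 0.39  0.011] [0.052 0.054 0.009] [70.438 78.969 83.104]
top [289.644 241.616] [282 233  19  19  73] [0.427 0.126 0.011] [0.051 0.051 0.008] [73.301 81.685 86.082]
top [550.571 265.371] [550 254   3  24  35] [ 0.364 -0.596  0.012] [0.063 0.008 0.009] [46.429 51.343 53.4  ]
top [191.139 266.482] [182 257  24  19 137] [0.359 0.397 0.011] [0.05  0.067 0.009] [81.358 86.949 90.051]
top [257.148 291.131] [251 285  14  13  61] [0.291 0.216 0.011] [0.033 0.036 0.009] [69.852 72.803 73.639]
```

View pics/a1.png

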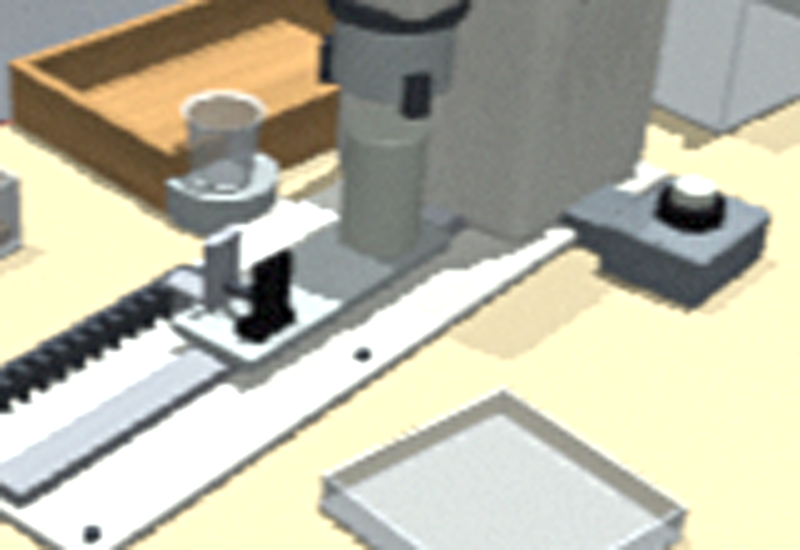

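View pics/b1.png

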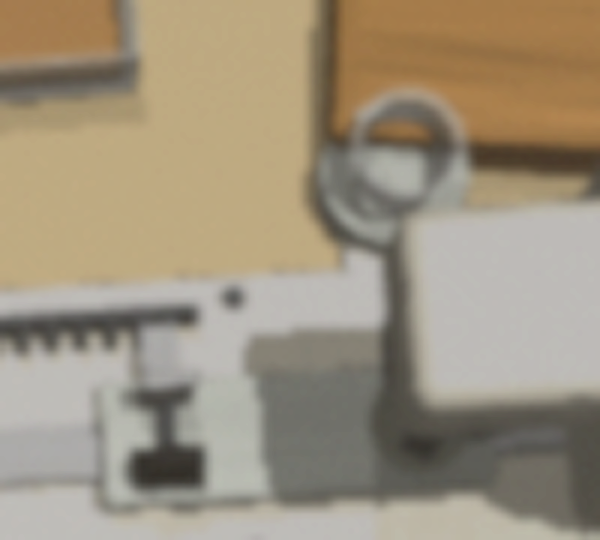

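```bash
cat > mach.py <<'E'
from h import *
np.set_printoptions(precision=4,suppress=True)
def fit(n,fn):
    C=cloud(n,np.load(f'pics/{fn}_d.npy'))
    # bed edges by rows of world-y: near edge (min x) at z~.01
    m=(C[...,2]>.006)&(C[...,2]<.05)&(C[...,0]>.54)&(C[...,0]<.75)&(C[...,1]>-.12)&(C[...,1]<.09)
    P=C[m]
    lo=[];hi=[]
    for y in np.arange(-.02 if n=='top' else -.1,.07,.006):
        q=P[abs(P[:,1]-y)<.004]
        if len(q)>8: lo.append((y,np.percentile(q[:,0],1.5)));hi.append((y,np.percentile(q[q[:,2]<.016][:,0],98.5)))
    lo=np.array(lo);hi=np.array(hi)
    print(n,'lo',np.polyfit(lo[:,0],lo[:,1],1),'hi',np.polyfit(hi[:,0],hi[:,1],1))
    e=[]
    for x in np.arange(.59,.70,.006):
        q=P[abs(P[:,0]-x)<.004]
        if len(q)>8:e.append((x,np.percentile(q[:,1],98.5)))
    e=np.array(e);print(n,'end',np.polyfit(e[:,0]-.63,e[:,1],1))
    # tops of grip
    for nm,a in(('post+tab',(.065,.085)),):
        m=(C[...,2]>a[0])&(C[...,2]<a[1])&(C[...,0]>.58)&(C[...,0]<.7)&(C[...,1]>-.14)&(C[...,1]<.1)
        v,u=np.where(m)
        for l in (0,1):
            Q=C[m]; k=(Q[:,0]<.635) if l==0 else (Q[:,0]>=.635)
            Q=Q[k]
            if len(Q):print(n,'grip part',l,len(Q),np.percentile(Q,[4,50,96],axis=0).ravel())
if __name__=='__main__':
    for n in('side','top'): fit(n,n+'0')
E
python3 mach.py
```

```text
side lo [-0.0627  0.5673] hi [0.2223 0.6826]
side end [-0.0032  0.085 ]
side grip part 0 44 [ 0.6129 -0.0952  0.0661  0.6164 -0.0816  0.0723  0.6218 -0.0697  0.0764]
side grip part 1 41 [ 0.6494 -0.0929  0.0655  0.6528 -0.08    0.0719  0.6588 -0.0689  0.0763]
top lo [-0.0656  0.5654] hi [-0.0169  0.7114]
top end [0.0143 0.0854]
top grip part 0 43 [ 0.6127 -0.1011  0.066   0.6163 -0.0878  0.074   0.621  -0.0755  0.0803]
top grip part 1 37 [ 0.6488 -0.0963  0.0677  0.6518 -0.0849  0.0753  0.6565 -0.0739  0.08  ]
```

Run:
```python
from h import *
np.set_printoptions(precision=4,suppress=True)
for n,a,b in(('top',(302.1,195.7),(490,184)),('side',(297.6,223.3),(397.6,157.3))):
    A=ray(n,*a,.01);B=ray(n,*b,.01);d=A-B;print(n,A,B,np.arctan2(-d[0],d[1]))
C=cloud('top',np.load('pics/top0_d.npy'))
# housing top near-edge and cover
for n in('side','top'):
    C=cloud(n,np.load(f'pics/{n}0_d.npy'))
    m=(C[...,2]>.242)&(C[...,2]<.262)&(C[...,0]>.5)&(C[...,0]<.8)&(C[...,1]<-.1)&(C[...,1]>-.45)
    r=cv2.minAreaRect((C[m][:,:2]*1000).astype(np.float32)); print(n,r)
    Q=C[m]
    lo=[]
    for y in np.arange(-.4,-.2,.008):
        q=Q[abs(Q[:,1]-y)<.005]; 
        if len(q)>8: lo.append((y,np.percentile(q[:,0],2),np.percentile(q[:,0],98)))
    print(np.array(lo)[::3])
# cover circle, side: points z .05-.1 near
C=cloud('side',np.load('pics/side0_d.npy'))
m=(C[...,2]>.04)&(C[...,2]<.10)&(C[...,0]>.58)&(C[...,0]<.68)&(C[...,1]>-.24)&(C[...,1]<-.16)
Q=C[m][:,:2]
from scipy.optimize import least_squares
f=least_squares(lambda c:np.hypot(*(Q-c).T)-.024,[.635,-.2],loss='soft_l1',f_scale=.002);print('cover',f.x,len(Q),np.abs(f.fun).mean())
```

```text
top [0.5589 0.0958 0.01  ] [ 0.5943 -0.44    0.01  ] 0.06601010026902399
side [0.5523 0.104  0.01  ] [ 0.5757 -0.3261  0.01  ] 0.05439898997698167
side ((669.6470947265625, -284.8251037597656), (146.84054565429688, 254.70343017578125), 3.3465845584869385)
[[-0.4     0.6053  0.7405]
 [-0.376   0.6042  0.7364]
 [-0.352   0.602   0.7351]
 [-0.328   0.6006  0.7334]
 [-0.304   0.599   0.7337]
 [-0.28    0.6011  0.7353]
 [-0.256   0.607   0.681 ]
 [-0.232   0.6052  0.6803]
 [-0.208   0.6037  0.6777]]
top ((666.7197265625, -294.042236328125), (148.99644470214844, 258.29046630859375), 3.974379539489746)
[[-0.4     0.6038  0.7434]
 [-0.376   0.6019  0.7403]
 [-0.352   0.5994  0.7422]
 [-0.328   0.5985  0.7381]
 [-0.304   0.5969  0.7362]
 [-0.28    0.6018  0.735 ]
 [-0.256   0.6043  0.6852]
 [-0.232   0.6031  0.6823]
 [-0.208   0.602   0.6793]]
cover [ 0.6453 -0.2033] 299 0.001068529151826151
```

```bash
cat > go.py <<'E'
from h import *
import sys
from scipy.spatial.transform import Rotation as R
np.set_printoptions(precision=3,suppress=True)
# usage: go.py x y z yawdeg(of tool y in world, mod 180)
def go(x,y,z,yaw):
    o=arm.get_obs();p=o['eef_pos'];q=o['tcp_rot'];r=R.from_quat([q[1],q[2],q[3],q[0]]).as_matrix()
    s=r.T@(np.array([x,y,z])-p)*100
    ys=[]
    for yw in(yaw,yaw+180):
        a=np.radians(yw);ty=np.array([np.cos(a),np.sin(a),0]);tz=np.array([0,0,-1.]);T=np.stack([np.cross(ty,tz),ty,tz],1)
        ys.append(R.from_matrix(r.T@T).as_rotvec())
    print('t',o['time_s'],'pos',p,'F',o['ft_force'],'open',o['opening'],'j',o['joints'])
    print('shift cm',s,'turn',*ys)
if __name__=='__main__': go(*map(float,sys.argv[1:5]))
E
python3 go.py .632 -.084 .15 3.7
```

```text
t 1.4 pos [0.231 0.581 0.253] F [-0.109 -0.781 -0.611] open 0.9972834410620072 j [-1.296  0.434  0.025  1.573 -0.012  1.134 -0.075]
shift cm [-61.845 -46.994  10.328] turn [ 0.    -0.     1.128] [ 0.     0.    -2.013]
```

Emit:
apply_moves(
  commands=[-61.8,-47.0,0,0,0,1.128,7.5,-61.8,-47.0,0,0,0,1.128,7.5,-61.8,-47.0,0,0,0,1.128,7.5,-61.8,-47.0,0,0,0,1.128,7.5,-61.8,-47.0,0,0,0,1.128,7.5,-61.8,-47.0,0,0,0,1.128,7.5,-61.8,-47.0,0,0,0,1.128,7.5,-61.8,-47.0,0,0,0,1.128,7.5,-61.8,-47.0,0,0,0,1.128,7.5,-61.8,-47.0,0,0,0,1.128,7.5,-61.8,-47.0,0,0,0,1.128,7.5,-61.8,-47.0,0,0,0,1.128,7.5,-61.8,-47.0,0,0,0,1.128,7.5,-61.8,-47.0,0,0,0,1.128,7.5,-61.8,-47.0,0,0,0,1.128,7.5,-61.8,-47.0,0,0,0,1.128,7.5,-61.8,-47.0,0,0,0,1.128,7.5,-61.8,-47.0,0,0,0,1.128,7.5,-61.8,-47.0,4,0,0,1.128,7.5,-61.8,-47.0,8,0,0,1.128,7.5],
  newtons=30,
)

```text
time_s: 3.4
eef_pos: [0.6322, -0.0818, 0.1736]
tcp_rot: [0.001, 0.683, 0.731, 0.002]
ft_force: [-0.2, 1.1, -0.1]
opening: 0.873
```

```bash
python3 go.py .632 -.084 .11 3.7
python3 - <<'E'
from h import *
snap('side','s1');snap('top','t1')
a=cv2.imread('pics/s1.png')[80:260,200:470];b=cv2.imread('pics/t1.png')[80:260,270:540]
cv2.imwrite('pics/c1.png',cv2.convertScaleAbs(np.hstack([cv2.resize(x,(400,300),interpolation=cv2.INTER_CUBIC) for x in(a,b)]),alpha=1.3))
E
```

```text
t 3.4 pos [ 0.632 -0.082  0.174] F [-0.228  1.074 -0.099] open 0.8732315604477198 j [-0.268  0.553  0.476  1.666 -0.294  0.991  0.376]
shift cm [-0.23  -0.054  6.362] turn [ 0.003 -0.001  0.003] [ 0.002  0.005 -3.139]
```

View pics/c1.png

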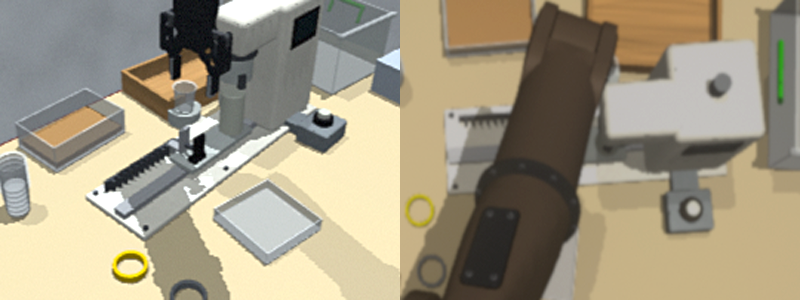

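Emit:
apply_moves(
  commands=[-0.2,0,3,0,0,0.003,7.0,-0.2,0,6,0,0,0.003,7.0,-0.2,0,8.5,0,0,0.003,6.5,-0.2,0,10.5,0,0,0.003,6.5,-0.2,0,10.5,0,0,0.003,6.5,-0.2,0,10.5,0,0,0.003,6.5],
)

```text
time_s: 4.1
eef_pos: [0.6325, -0.0852, 0.07]
tcp_rot: [0.0, 0.684, 0.729, 0.001]
ft_force: [0.4, 0.2, 0.2]
opening: 0.762
```

```bash
python3 go.py .632 -.084 .067 3.7
python3 - <<'E'
from h import *
snap('side','s2')
a=cv2.imread('pics/s2.png')[100:220,250:410]
cv2.imwrite('pics/c2.png',cv2.convertScaleAbs(cv2.resize(a,(800,600),interpolation=cv2.INTER_CUBIC),alpha=1.5))
E
```

```text
t 4.1 pos [ 0.633 -0.085  0.07 ] F [0.36  0.158 0.192] open 0.7618559894055997 j [-0.223  0.675  0.418  1.744 -0.362  0.799  0.432]
shift cm [ 0.119 -0.044  0.303] turn [ 0.001 -0.    -0.002] [-0.    -0.002  3.14 ]
```

View pics/c2.png

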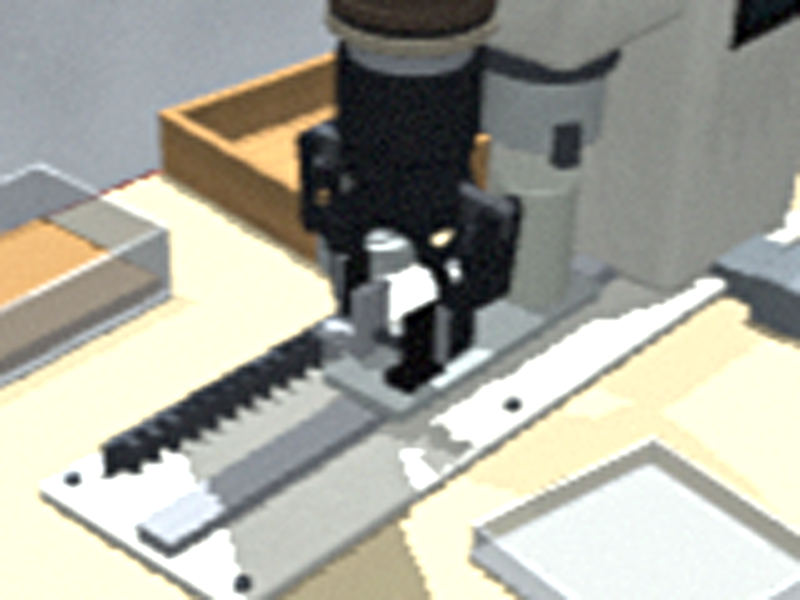

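Emit:
apply_moves(
  commands=[0.1,-0.1,0.2,0,0,0,5.5,0.1,-0.1,0.2,0,0,0,4.5,0.1,-0.1,0.2,0,0,0,4.0,0.1,-0.1,0.2,0,0,0,3.5,0.1,-0.1,0.2,0,0,0,3.3,0.1,-0.1,0.2,0,0,0,3.3,0.1,-0.1,0.2,0,0,0,3.3,0.1,-0.1,0.2,0,0,0,3.3],
  newtons=30,
)

```text
time_s: 4.95
eef_pos: [0.6318, -0.0848, 0.0689]
tcp_rot: [0.001, 0.685, 0.729, 0.001]
ft_force: [-3.8, 1.7, 15.9]
opening: 0.421
```

```bash
python3 go.py .632 -.084 .067 3.7
python3 - <<'E'
from h import *
snap('side','s3')
a=cv2.imread('pics/s3.png')[100:220,250:410]
cv2.imwrite('pics/c3.png',cv2.convertScaleAbs(cv2.resize(a,(800,600),interpolation=cv2.INTER_CUBIC),alpha=1.5))
E
```

```text
t 4.95 pos [ 0.632 -0.085  0.069] F [-3.834  1.673 15.899] open 0.42123217185600287 j [-0.223  0.674  0.417  1.748 -0.364  0.793  0.433]
shift cm [0.077 0.023 0.187] turn [ 0.003 -0.001 -0.002] [-0.001 -0.005  3.139]
```

View pics/c3.png

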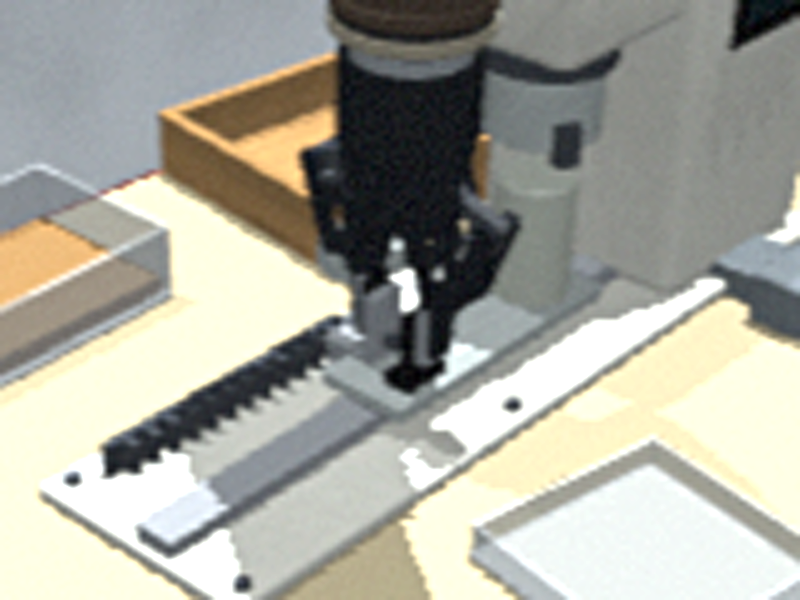

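Emit:
apply_moves(
  commands=[0.5,0,-0.1,0,0,0,3.3,1.2,0,-0.1,0,0,0,3.3,2.2,0,-0.1,0,0,0,3.3,3.2,0,-0.1,0,0,0,3.3,4.2,0,-0.1,0,0,0,3.3,5.2,0,-0.1,0,0,0,3.3,6.2,0,-0.1,0,0,0,3.3,7.2,0,-0.1,0,0,0,3.3,7.2,0,-0.1,0,0,0,3.3],
)

```text
time_s: 5.9
eef_pos: [0.6269, -0.0108, 0.0689]
tcp_rot: [0.0, 0.684, 0.729, 0.001]
ft_force: [-3.1, 1.1, 11.2]
opening: 0.422
```

```bash
python3 go.py .632 -.084 .067 3.7
python3 - <<'E'
from h import *
snap('side','s4')
a=cv2.imread('pics/s4.png')[100:220,230:390]
cv2.imwrite('pics/c4.png',cv2.convertScaleAbs(cv2.resize(a,(800,600),interpolation=cv2.INTER_CUBIC),alpha=1.5))
E
```

```text
t 5.9 pos [ 0.627 -0.011  0.069] F [-3.135  1.093 11.208] open 0.422183097490479 j [-0.347  0.662  0.422  1.775 -0.368  0.781  0.325]
shift cm [-7.334  0.037  0.182] turn [ 0.002 -0.001 -0.001] [-0.002 -0.003  3.141]
```

View pics/c4.png

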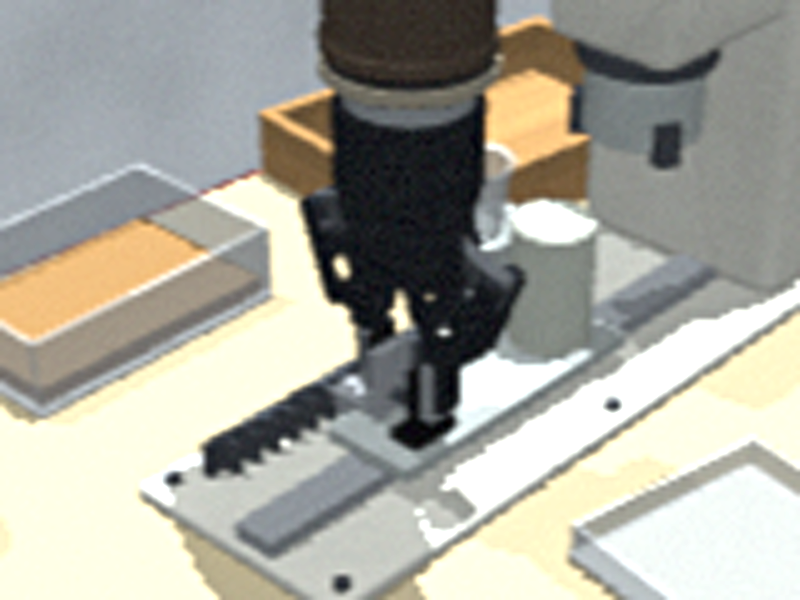

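Emit:
apply_moves(
  commands=[1,0,0,0,0,0,3.3,2,0,0,0,0,0,3.3,3,0,0,0,0,0,3.3,4,0,0,0,0,0,3.3,5,0,0,0,0,0,3.3,6,0,0,0,0,0,3.3,6.5,0,0,0,0,0,3.3,6.8,0,0,0,0,0,3.3,6.9,0,0,0,0,0,3.3,6.9,0,0,0,0,0,3.3],
)

```text
time_s: 6.95
eef_pos: [0.6226, 0.055, 0.0689]
tcp_rot: [0.001, 0.685, 0.729, 0.0]
ft_force: [-3.3, -3.2, 12.8]
opening: 0.423
```

```bash
python3 go.py .632 -.084 .067 3.7
```

```text
t 6.95 pos [0.623 0.055 0.069] F [-3.325 -3.175 12.829] open 0.42283130777764866 j [-0.46   0.661  0.43   1.781 -0.372  0.779  0.22 ]
shift cm [-13.932   0.083   0.203] turn [ 0.002  0.001 -0.003] [ 0.001 -0.003  3.139]
```

Emit:
apply_moves(
  commands=[0.1,0,0,0,0,0,3.3,0.2,0,0,0,0,0,3.3,0.2,0,0,0,0,0,3.3],
)

```text
time_s: 7.25
eef_pos: [0.6226, 0.0551, 0.0689]
tcp_rot: [0.002, 0.685, 0.728, -0.0]
ft_force: [-3.7, -9.0, 12.0]
opening: 0.42
```

Emit:
apply_moves(
  commands=[-0.15,0,0,0,0,0,3.3,-0.15,0,0,0,0,0,4.5,-0.15,0,0,0,0,0,5.5,-0.15,0,0,0,0,0,6.5,-0.15,0,0,0,0,0,6.5,-0.15,0,-3,0,0,0,6.5,-0.15,0,-7,0,0,0,6.5,-0.15,0,-12,0,0,0,6.5,0,-10,-12,0,0,0,6.5,10,-25,-12,0,0,0,6.5,10,-25,-12,0,0,0,6.5,10,-25,-12,0,0,0,6.5,10,-25,-12,0,0,0,6.5,10,-25,-12,0,0,0,6.5,10,-25,-12,0,0,0,6.5],
)

```text
time_s: 8.75
eef_pos: [0.3624, 0.1433, 0.1871]
tcp_rot: [-0.001, 0.683, 0.73, -0.001]
ft_force: [0.7, 1.3, 1.1]
opening: 0.761
```

```bash
cat > look.py <<'E'
from h import *
import sys
np.set_printoptions(precision=4,suppress=True)
k=sys.argv[1]
snap('side','s'+k);snap('top','t'+k)
for n in('side','top'):
    C=cloud(n,np.load(f'pics/{n[0]}{k}_d.npy'))
    im=cv2.imread(f'pics/{n[0]}{k}.png')
    hsv=cv2.cvtColor(im,cv2.COLOR_BGR2HSV)
    m=((C[...,2]>.0065)&(C[...,2]<.018)&(hsv[...,1]<65)&(C[...,0]>.2)&(C[...,0]<.9)&(C[...,1]>0)).astype(np.uint8)
    N,l,st,ce=cv2.connectedComponentsWithStats(m,connectivity=8)
    for i in range(1,N):
        if st[i,4]>40:
            P=C[l==i]
            if max(np.ptp(P[:,:2],axis=0))<.075: print(n,'ring?',ce[i],st[i,4],((P.min(0)+P.max(0))/2)[:2],np.ptp(P,axis=0)[:2])
E
python3 look.py 5; python3 go.py .6 .0 .2 3.7
python3 - <<'E'
from h import *
a=cv2.imread('pics/s5.png')[100:220,230:390]
b=cv2.imread('pics/t5.png')[90:240,270:470]
cv2.imwrite('pics/c5.png',cv2.convertScaleAbs(np.hstack([cv2.resize(x,(400,300),interpolation=cv2.INTER_CUBIC) for x in(a,b)]),alpha=1.4))
E
```

```text
side ring? [211.3214 205.5179] 56 [0.7564 0.2152] [0.0283 0.0352]
side ring? [326.0503 257.1809] 199 [0.4269 0.1312] [0.0555 0.0555]
side ring? [192.16   276.6267] 75 [0.5774 0.3663] [0.0226 0.0371]
side ring? [194.8905 301.4558] 283 [0.5167 0.3951] [0.0579 0.0552]
side ring? [ 33.7362 319.5234] 235 [0.6831 0.6262] [0.0352 0.0683]
side ring? [238.813  358.8234] 385 [0.3578 0.3988] [0.0527 0.0691]
top ring? [327.7339 156.2294] 109 [0.6762 0.0239] [0.0271 0.0434]
top ring? [198.19 209.87] 100 [0.5167 0.3905] [0.0526 0.0534]
top ring? [293.9306 240.5417] 72 [0.4256 0.123 ] [0.0538 0.0456]
top ring? [191.1915 266.8652] 141 [0.3588 0.3958] [0.0497 0.0664]
t 8.85 pos [0.366 0.142 0.188] F [1.584 0.066 0.107] open 0.7603210088660145 j [-0.955  0.132  0.505  2.217 -0.089  0.81  -0.329]
shift cm [-15.703  22.445  -1.242] turn [ 0.    -0.001 -0.001] [-0.001 -0.001  3.141]
```

View pics/c5.png

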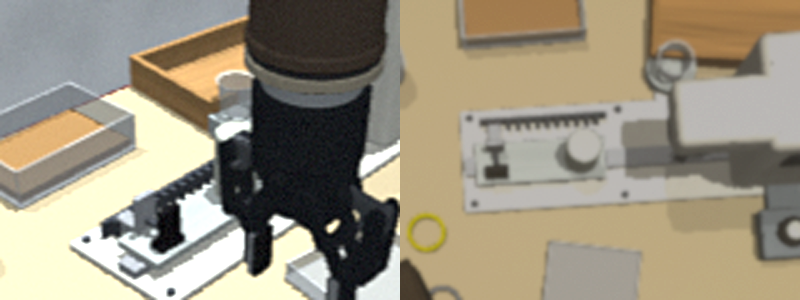

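Run:
```python
from h import *
from scipy.optimize import least_squares
np.set_printoptions(precision=4,suppress=True)
for n in('top','side'):
    C=cloud(n,np.load(f'pics/{n[0]}5_d.npy'))
    m=(C[...,2]>.098)&(C[...,2]<.115)&(C[...,0]>.58)&(C[...,0]<.7)&(C[...,1]>-.13)&(C[...,1]<-.0)
    Q=C[m]
    if len(Q)>20:
        (c,r)=cv2.minEnclosingCircle((Q[:,:2]*1000).astype(np.float32)); print(n,'cover top',len(Q),c,r,Q[:,:2].mean(0),np.median(Q[:,2]))
    m=(C[...,2]>.066)&(C[...,2]<.085)&(C[...,0]>.58)&(C[...,0]<.68)&(C[...,1]>.02)&(C[...,1]<.09)
    Q=C[m]
    for l in(0,1):
        q=Q[(Q[:,0]>.626)==l]
        if len(q):print(n,'grip',l,len(q),np.percentile(q,[3,50,97],axis=0).ravel())
t=cv2.imread('pics/t5.png')[120:200,320:450]
g=cv2.cvtColor(t,cv2.COLOR_BGR2GRAY)
cv2.imwrite('pics/c6.png',cv2.convertScaleAbs(cv2.resize(t,None,fx=6,fy=6,interpolation=cv2.INTER_CUBIC),alpha=1.3))
```

```text
top cover top 243 (632.99462890625, -66.63671875) 24.601613998413086 [ 0.6321 -0.0665] 0.1061948719168817
top grip 0 39 [0.6028 0.0385 0.0683 0.6067 0.0521 0.0763 0.611  0.0631 0.081 ]
top grip 1 36 [0.6396 0.0414 0.0691 0.6436 0.0537 0.0759 0.6478 0.0658 0.0802]
side cover top 74 (640.3639526367188, -61.30162811279297) 23.200408935546875 [ 0.6427 -0.0606] 0.10591504247404732
side grip 0 51 [0.6038 0.0445 0.067  0.6069 0.0578 0.0736 0.6119 0.0693 0.0767]
side grip 1 43 [0.64   0.0451 0.0664 0.6435 0.0591 0.0734 0.6499 0.0699 0.0763]
```

View pics/c6.png

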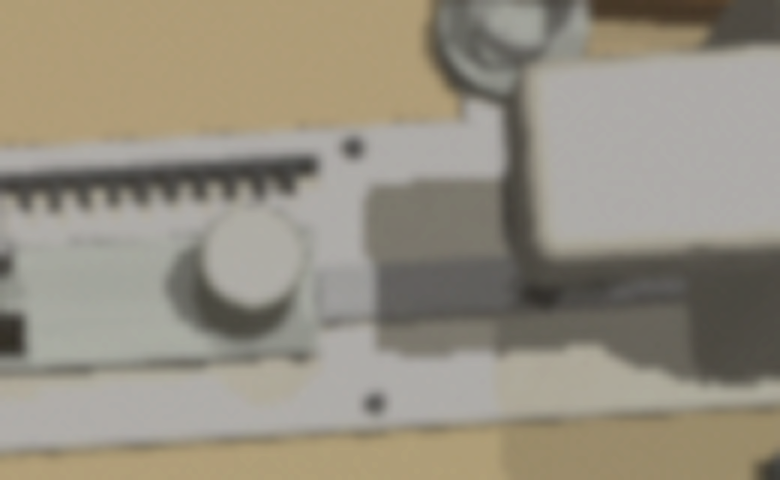

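```bash
python3 go.py .632 -.064 .2 93.8
```

```text
t 8.85 pos [0.366 0.142 0.188] F [1.584 0.066 0.107] open 0.7603210088660145 j [-0.955  0.132  0.505  2.217 -0.089  0.81  -0.329]
shift cm [-22.293  25.232  -1.246] turn [ 0.001 -0.    -1.574] [-0.    -0.001  1.568]
```

Emit:
apply_moves(
  commands=[-3,4,-2,0,0,0.15,7.0,-6,7,-2,0,0,0.3,7.0,-9,11,-2,0,0,0.45,7.0,-13,15,-2,0,0,0.6,7.0,-17,19,-2,0,0,0.75,7.0,-20,23,-2,0,0,0.9,7.0,-22.3,25.2,-2,0,0,1.05,7.0,-22.3,25.2,-2,0,0,1.2,7.0,-22.3,25.2,-2,0,0,1.35,7.0,-22.3,25.2,-2,0,0,1.5,7.0,-22.3,25.2,-2,0,0,1.568,7.0,-22.3,25.2,-2,0,0,1.568,7.0,-22.3,25.2,0,0,0,1.568,7.0],
)

```text
time_s: 10.15
eef_pos: [0.6333, -0.0667, 0.189]
tcp_rot: [0.001, 0.999, 0.033, 0.002]
ft_force: [0.1, -1.1, -0.5]
opening: 0.817
```

```bash
python3 go.py .632 -.064 .082 93.8;  python3 - <<'E'
from h import *
snap('side','s6')
a=cv2.imread('pics/s6.png')[60:240,230:470]
cv2.imwrite('pics/c7.png',cv2.convertScaleAbs(cv2.resize(a,(800,600),interpolation=cv2.INTER_CUBIC),alpha=1.4))
E
```

```text
t 10.15 pos [ 0.633 -0.067  0.189] F [ 0.093 -1.08  -0.548] open 0.8174092687517227 j [-0.538  0.643  0.901  1.673 -0.556  1.098 -0.978]
shift cm [-0.159 -0.296 10.698] turn [ 0.006  0.003 -3.141] [ 0.002 -0.004  0.   ]
```

View pics/c7.png

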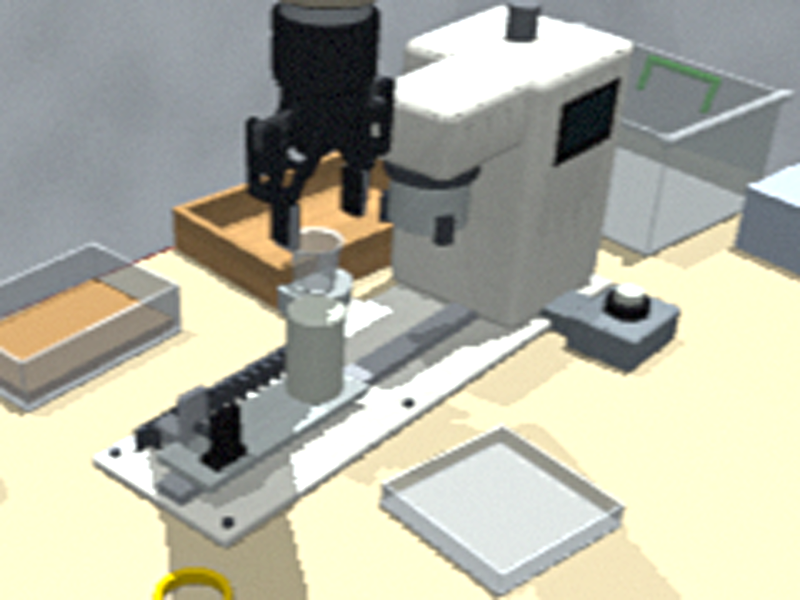

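Run:
```python
from h import *
C=cloud('side',np.load('pics/s6_d.npy'))
m=(C[...,2]>.100)&(C[...,2]<.115)&(C[...,0]>.58)&(C[...,0]<.68)&(C[...,1]>-.13)&(C[...,1]<-.0)
Q=C[m]; print(len(Q),cv2.minEnclosingCircle((Q[:,:2]*1000).astype(np.float32)),Q.mean(0))
```

```text
155 ((634.146484375, -62.4661979675293), 25.293058395385742) [ 0.63211996 -0.05940604  0.10503743]
```

Emit:
apply_moves(
  commands=[-0.05,-0.3,3.5,0,0,0,7.0,-0.05,-0.3,7,0,0,0,7.0,-0.05,-0.3,9.5,0,0,0,7.0,-0.05,-0.3,10.6,0,0,0,7.0,-0.05,-0.3,10.6,0,0,0,7.0,-0.05,-0.3,10.6,0,0,0,5.5,-0.05,-0.3,10.6,0,0,0,4.5,-0.05,-0.3,10.6,0,0,0,4.5,-0.05,-0.3,10.6,0,0,0,4.5,-0.05,-0.3,10.6,0,0,0,4.5],
  newtons=30,
)

```text
time_s: 11.2
eef_pos: [0.6319, -0.0649, 0.0837]
tcp_rot: [0.002, 0.999, 0.032, 0.002]
ft_force: [-0.1, -6.2, 3.8]
opening: 0.544
```

```bash
python3 go.py .633 -.0635 .182 93.8
```

```text
t 11.2 pos [ 0.632 -0.065  0.084] F [-0.064 -6.219  3.768] open 0.5443982180852069 j [-0.485  0.753  0.804  1.765 -0.668  0.914 -0.898]
shift cm [ 0.153 -0.1   -9.827] turn [-0.006 -0.006  3.138] [ 0.004 -0.004 -0.003]
```

Emit:
apply_moves(
  commands=[0,0.15,0,0,0,0,4.5,0,0.15,-1,0,0,0,4.5,0,0.15,-3,0,0,0,4.5,0,0.15,-6,0,0,0,4.5,0,0.15,-9,0,0,0,4.5,0,0.15,-11,0,0,0,4.5,0,0.15,-11,0,0,0,4.5],
)

```text
time_s: 11.9
eef_pos: [0.6325, -0.0637, 0.1954]
tcp_rot: [-0.0, 0.999, 0.033, 0.003]
ft_force: [0.2, -0.7, -0.4]
opening: 0.543
```

```bash
python3 go.py .446 -.0775 .2 93.8;  python3 - <<'E'
from h import *
np.set_printoptions(precision=4,suppress=True)
snap('side','s7')
a=cv2.imread('pics/s7.png')[60:240,230:470]
cv2.imwrite('pics/c8.png',cv2.convertScaleAbs(cv2.resize(a,(800,600),interpolation=cv2.INTER_CUBIC),alpha=1.4))
for n in('side','top'):
    for r in arm.outline_of(n,'tray_in')[:1]:
        C=cloud(n,np.load('pics/s7_d.npy' if n=='side' else 'pics/t5_d.npy'))
        if n=='side':
            Q=C[r['mask']];Q=Q[abs(Q[:,2]-.012)<.02]; print(n,r['confidence'],cv2.minAreaRect((Q[:,:2]*1000).astype(np.float32)))
C=cloud('top',np.load('pics/t0_d.npy' if 0 else 'pics/top0_d.npy'))
E
```

```text
t 11.9 pos [ 0.633 -0.064  0.195] F [ 0.188 -0.734 -0.424] open 0.5434241108253378 j [-0.546  0.635  0.907  1.67  -0.551  1.106 -0.986]
shift cm [-18.702   0.159  -0.573] turn [-0.009  0.     3.141] [-0.    -0.006 -0.001]
side 0.86 ((446.7105712890625, -77.1136245727539), (132.7993927001953, 132.21531677246094), 83.86640167236328)
```

View pics/c8.png

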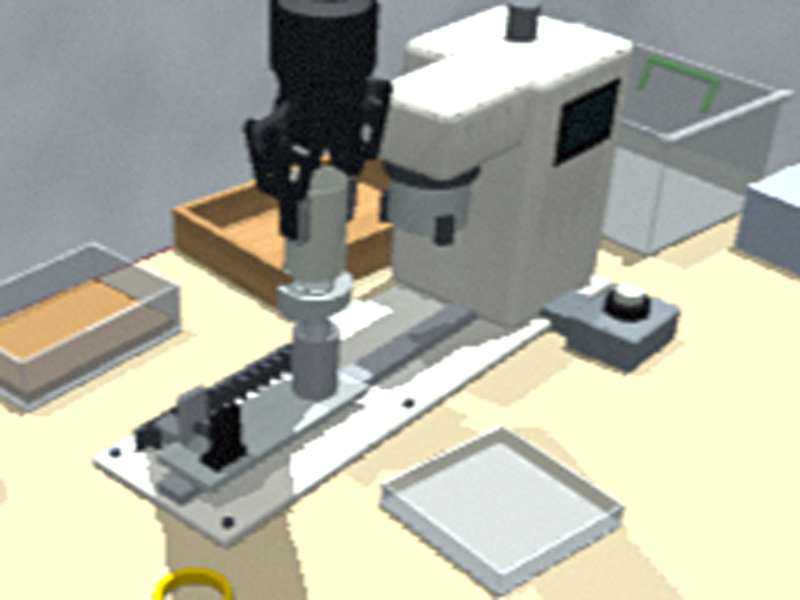

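Run:
```python
from h import *
from scipy.optimize import least_squares
C=cloud('side',np.load('pics/s7_d.npy'))
im=cv2.imread('pics/s7.png')
def cyl(zlo,zhi,r,box):
    m=(C[...,2]>zlo)&(C[...,2]<zhi)&(C[...,0]>box[0])&(C[...,0]<box[1])&(C[...,1]>box[2])&(C[...,1]<box[3])
    Q=C[m]; v,u=np.where(m)
    # normals: use points, robust
    f=least_squares(lambda c:np.hypot(*(Q[:,:2]-c).T)-r,[.633,-.065],loss='soft_l1',f_scale=.001)
    print(len(Q),f.x,np.abs(f.fun).mean(),u.min(),u.max(),v.min(),v.max())
cyl(.04,.083,.0195,(.60,.67,-.10,-.03))
cyl(.125,.165,.024,(.60,.67,-.10,-.03))
```

```text
195 [ 0.63538897 -0.06425515] 0.0010244523316480176 317 331 160 177
146 [ 0.63683289 -0.06198476] 0.0009457689825059702 315 333 133 144
```

Emit:
apply_moves(
  commands=[-4,0.4,0,0,0,0,4.5,-8,0.6,0,0,0,0,4.5,-12,0.6,0,0,0,0,4.5,-16,0.6,0,0,0,0,4.5,-18.7,0.4,0,0,0,0,4.5,-18.7,0.4,0,0,0,0,4.5,-18.7,0.4,4,0,0,0,4.5,-18.7,0.4,8,0,0,0,4.5,-18.7,0.4,11,0,0,0,4.5,-18.7,0.4,13,0,0,0,4.5,-18.7,0.4,13,0,0,0,4.5],
)

```text
time_s: 13.15
eef_pos: [0.4431, -0.0794, 0.0589]
tcp_rot: [0.0, 0.999, 0.032, -0.002]
ft_force: [0.7, 0.0, -0.4]
opening: 0.544
```

```bash
python3 go.py .446 -.078 .056 93.8
python3 - <<'E'
from h import *
snap('side','s8')
a=cv2.imread('pics/s8.png')[100:250,300:500]
cv2.imwrite('pics/c9.png',cv2.convertScaleAbs(cv2.resize(a,(800,600),interpolation=cv2.INTER_CUBIC),alpha=1.4))
E
```

```text
t 13.15 pos [ 0.443 -0.079  0.059] F [ 0.729  0.    -0.449] open 0.5438390535725085 j [-0.506  0.554  0.775  2.23  -0.687  0.616 -0.725]
shift cm [ 0.298 -0.12   0.288] turn [0.008 0.    3.14 ] [-0.     0.005 -0.002]
```

View pics/c9.png

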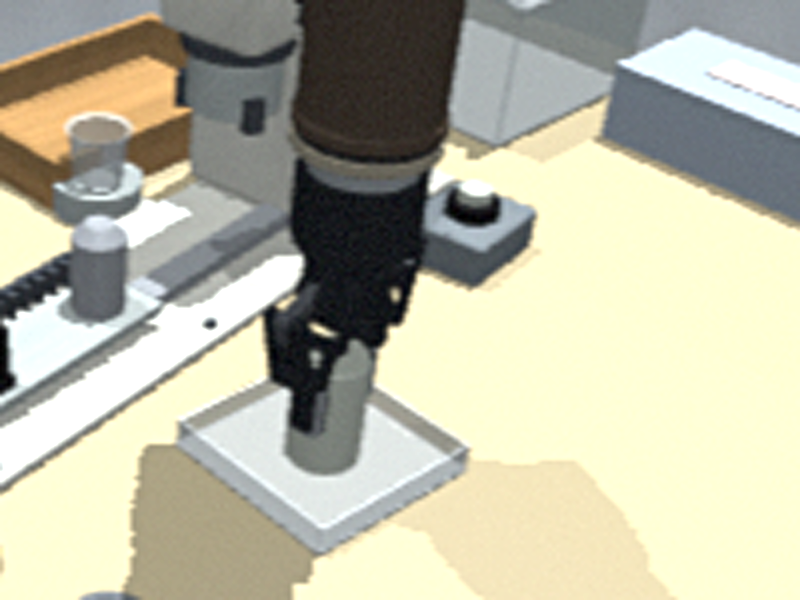

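Emit:
apply_moves(
  commands=[0,0,0.1,0,0,0,4.5,0,0,0.25,0,0,0,4.5,0,0,0.25,0,0,0,4.5],
)

```text
time_s: 13.5
eef_pos: [0.4451, -0.0793, 0.0595]
tcp_rot: [-0.0, 0.999, 0.033, 0.001]
ft_force: [0.3, -0.3, -0.6]
opening: 0.54
```

Emit:
apply_moves(
  commands=[0,0,0.1,0,0,0,4.5,0,0,0.2,0,0,0,4.5,0,0,0.3,0,0,0,4.5,0,0,0.4,0,0,0,4.5,0,0,0.4,0,0,0,4.5],
)

```text
time_s: 14.0
eef_pos: [0.4445, -0.0795, 0.0555]
tcp_rot: [-0.001, 0.999, 0.032, 0.0]
ft_force: [-4.8, 1.8, 18.9]
opening: 0.546
```

Contact with the tray floor; ease up slightly, release, and lift. Ring B next.

Emit:
apply_moves(
  commands=[0,0,-0.1,0,0,0,4.5,0,0,-0.1,0,0,0,5.5,0,0,-0.1,0,0,0,6.5,0,0,-0.1,0,0,0,7.0,0,0,-0.1,0,0,0,7.0,0,0,-3,0,0,0,7.0,0,0,-7,0,0,0,7.0,0,0,-11,0,0,0,7.0,0,0,-14,0,0,0,7.0,0,0,-14,0,0,0,7.0],
)

```text
time_s: 15.0
eef_pos: [0.4464, -0.0801, 0.1978]
tcp_rot: [-0.0, 0.999, 0.032, 0.003]
ft_force: [-0.2, 0.4, -0.7]
opening: 0.817
```

```bash
python3 look.py 9; python3 go.py .427 .129 .19 93.8
python3 - <<'E'
from h import *
a=cv2.imread('pics/s9.png')[100:340,130:450]
b=cv2.imread('pics/t9.png')[100:310,160:440]
cv2.imwrite('pics/c10.png',cv2.convertScaleAbs(np.hstack([cv2.resize(x,(400,300),interpolation=cv2.INTER_CUBIC) for x in(a,b)]),alpha=1.4))
E
```

```text
side ring? [211.5    205.2778] 54 [0.7568 0.2148] [0.0279 0.0353]
side ring? [326.2746 257.    ] 193 [0.4271 0.1307] [0.0551 0.0556]
side ring? [192.5584 276.4286] 77 [0.5769 0.3665] [0.0223 0.0375]
side ring? [194.9233 301.3972] 287 [0.5162 0.3955] [0.0561 0.0543]
side ring? [ 34.1316 319.2368] 228 [0.6852 0.6264] [0.0386 0.0683]
side ring? [238.9121 358.8062] 387 [0.3576 0.3983] [0.0537 0.0691]
top ring? [327.6944 156.1944] 108 [0.6746 0.0238] [0.0248 0.0434]
top ring? [197.8288 209.7748] 111 [0.5167 0.3912] [0.0523 0.0538]
top ring? [290.4914 242.1466] 116 [0.4256 0.1268] [0.0538 0.0539]
top ring? [191.2446 266.3381] 139 [0.3589 0.3964] [0.0499 0.0664]
t 15.1 pos [ 0.445 -0.079  0.195] F [-0.339 -0.683 -0.583] open 0.8221855756845998 j [-0.774  0.335  1.075  2.109 -0.379  0.903 -0.987]
shift cm [ -0.402 -20.878   0.516] turn [-0.002  0.001  3.141] [-0.001 -0.001 -0.001]
```

View pics/c10.png

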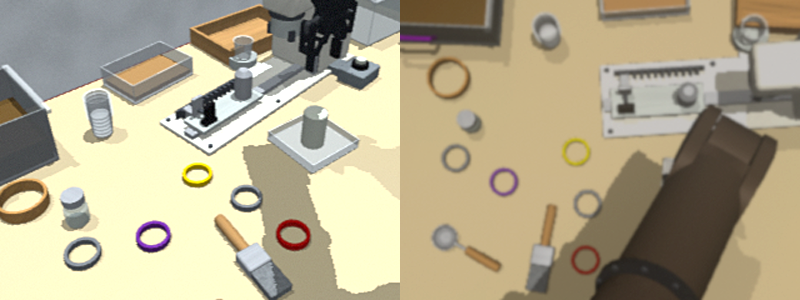

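```bash
python3 go.py .4265 .1285 .19 50
python3 - <<'E'
from h import *
for f,p in(('s9',(.445,-.079,.195)),('s6',(.633,-.066,.189)),('s7',(.6325,-.0637,.1954)),('s5',(.366,.142,.188))):
    C=cloud('side',np.load(f'pics/{f}_d.npy')); im=cv2.imread(f'pics/{f}.png').max(2)
    m=(abs(C[...,0]-p[0])<.07)&(abs(C[...,1]-p[1])<.07)&(C[...,2]>.11)&(C[...,2]<.35)&(im<70)
    z=np.sort(C[m][:,2]); print(f,len(z),z[:8],p[2]-z[3])
E
```

```text
t 15.1 pos [ 0.445 -0.079  0.195] F [-0.339 -0.683 -0.583] open 0.8221855756845998 j [-0.774  0.335  1.075  2.109 -0.379  0.903 -0.987]
shift cm [ -0.455 -20.831   0.516] turn [ 0.001 -0.002 -2.378] [-0.001 -0.001  0.764]
s9 2272 [0.18274391 0.18368282 0.18427039 0.18434469 0.1845443  0.18459722
 0.18472029 0.18525363] 0.010655306718781121
s6 1948 [0.17593423 0.17632166 0.17663174 0.17707622 0.17712953 0.17753952
 0.17788029 0.17792914] 0.011923781137968104
s7 1901 [0.17895364 0.17900922 0.17903028 0.1793411  0.17940878 0.18030937
 0.18150343 0.18226994] 0.01605889996919005
s5 3642 [0.17164485 0.17170071 0.17223073 0.172494   0.17345831 0.17347787
 0.17363742 0.17432433] 0.015505995265122252
```

Emit:
apply_moves(
  commands=[0,-3,0,0,0,0.1,7.0,0,-7,0,0,0,0.25,7.0,-0.2,-11,0,0,0,0.4,7.0,-0.4,-15,0,0,0,0.55,7.0,-0.45,-18.5,0,0,0,0.7,7.0,-0.45,-20.8,0,0,0,0.764,7.0,-0.45,-20.8,0,0,0,0.764,7.0,-0.45,-20.8,4,0,0,0.764,7.0,-0.45,-20.8,8,0,0,0.764,7.0,-0.45,-20.8,12,0,0,0.764,7.0,-0.45,-20.8,12,0,0,0.764,7.0,-0.45,-20.8,12,0,0,0.764,7.0],
)

```text
time_s: 16.3
eef_pos: [0.4261, 0.1262, 0.0749]
tcp_rot: [0.001, 0.939, -0.344, -0.001]
ft_force: [-0.0, 0.2, 1.0]
opening: 0.819
```

```bash
python3 go.py .4265 .1285 .02 50
python3 - <<'E'
from h import *
snap('side','s10')
a=cv2.imread('pics/s10.png')[180:330,240:440]
cv2.imwrite('pics/c11.png',cv2.convertScaleAbs(cv2.resize(a,(800,600),interpolation=cv2.INTER_CUBIC),alpha=1.4))
E
```

```text
t 16.3 pos [0.426 0.126 0.075] F [-0.017  0.213  1.028] open 0.8189460308089702 j [-1.1    0.586  0.974  2.241 -0.78   0.707 -1.84 ]
shift cm [-0.121 -0.215  5.485] turn [ 0.001 -0.004  3.138] [ 0.003  0.    -0.003]
```

View pics/c11.png

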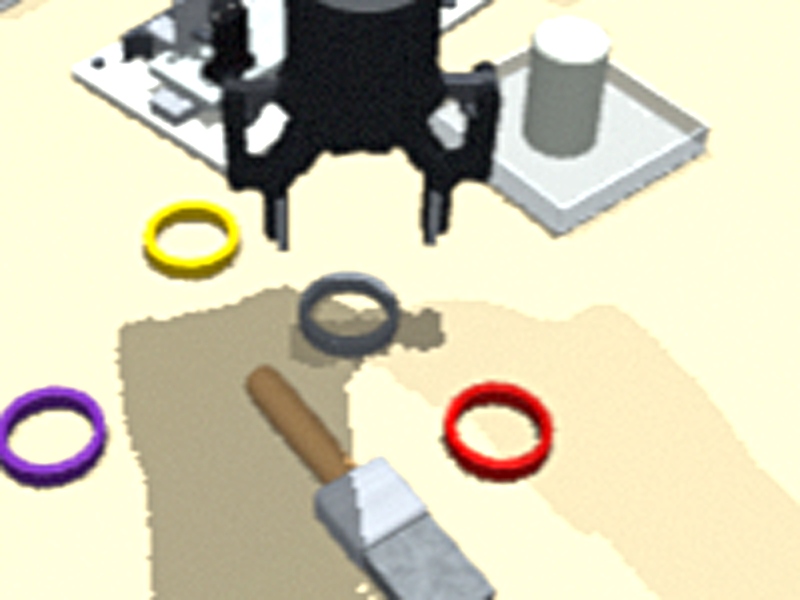

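Emit:
apply_moves(
  commands=[-0.1,-0.15,2,0,0,0,7.0,-0.1,-0.15,4,0,0,0,7.0,-0.1,-0.15,5,0,0,0,7.0,-0.1,-0.15,5.3,0,0,0,7.0,-0.1,-0.15,5.3,0,0,0,7.0],
)

```text
time_s: 16.85
eef_pos: [0.4272, 0.1296, 0.0226]
tcp_rot: [-0.0, 0.939, -0.343, 0.0]
ft_force: [-0.2, -0.4, -0.4]
opening: 0.821
```

```bash
python3 go.py .4265 .1285 .02 50
python3 - <<'E'
from h import *
snap('side','s11')
a=cv2.imread('pics/s11.png')[210:300,270:390]
cv2.imwrite('pics/c12.png',cv2.convertScaleAbs(cv2.resize(a,(800,600),interpolation=cv2.INTER_CUBIC),alpha=1.4))
E
```

```text
t 16.85 pos [0.427 0.13  0.023] F [-0.24  -0.362 -0.388] open 0.8209154729026261 j [-0.999  0.662  0.825  2.266 -0.929  0.599 -1.727]
shift cm [0.014 0.129 0.255] turn [-0.001  0.001  3.14 ] [-0.001 -0.    -0.001]
```

View pics/c12.png

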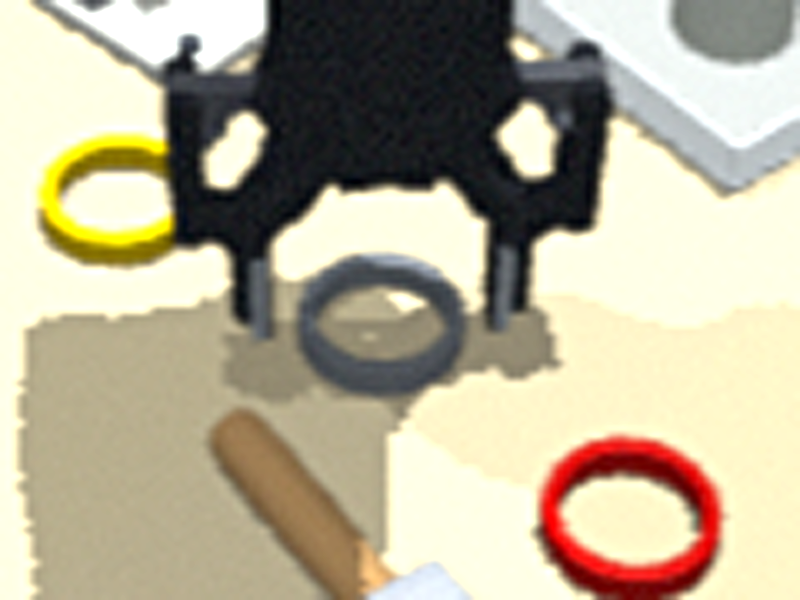

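Emit:
apply_moves(
  commands=[0,0,0.25,0,0,0,6.5,0,0,0.25,0,0,0,5.8,0,0,0.25,0,0,0,5.2,0,0,0.25,0,0,0,5.2,0,0,0.25,0,0,0,5.2,0,0,0.25,0,0,0,5.2],
  newtons=30,
)

```text
time_s: 17.5
eef_pos: [0.4269, 0.1297, 0.0199]
tcp_rot: [-0.0, 0.939, -0.343, 0.0]
ft_force: [-1.6, 0.7, 8.8]
opening: 0.626
```

Emit:
apply_moves(
  commands=[0,0,-1,0,0,0,5.2,0,0,-4,0,0,0,5.2,0,0,-8,0,0,0,5.2,0,0,-12,0,0,0,5.2,0,0,-16,0,0,0,5.2,0,0,-16,0,0,0,5.2,0,0,-16,0,0,0,5.2],
)

```text
time_s: 18.2
eef_pos: [0.4268, 0.13, 0.1801]
tcp_rot: [-0.001, 0.94, -0.342, 0.0]
ft_force: [-0.8, 1.3, -0.9]
opening: 0.633
```

```bash
python3 go.py .632 -.066 .19 93.8
python3 - <<'E'
from h import *
snap('side','s12'); snap('top','t12')
a=cv2.imread('pics/s12.png')[130:310,230:470]
b=cv2.imread('pics/t12.png')[150:300,210:410]
cv2.imwrite('pics/c13.png',cv2.convertScaleAbs(np.hstack([cv2.resize(x,(400,300),interpolation=cv2.INTER_CUBIC) for x in(a,b)]),alpha=1.4))
E
```

```text
t 18.2 pos [0.427 0.13  0.18 ] F [-0.834  1.3   -0.869] open 0.6331616260883612 j [-1.322  0.437  1.235  2.143 -0.529  0.917 -2.046]
shift cm [28.323  1.812 -1.002] turn [-0.001  0.002  2.377] [-0.002 -0.001 -0.765]
```

View pics/c13.png

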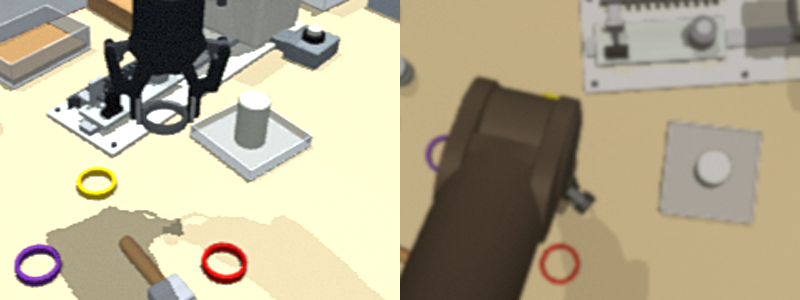

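```bash
cat > inhand.py <<'E'
from h import *
import sys
from scipy.optimize import least_squares
from scipy.spatial.transform import Rotation as R
f=sys.argv[1]
o=arm.get_obs();p=o['eef_pos'];q=o['tcp_rot'];r=R.from_quat([q[1],q[2],q[3],q[0]]).as_matrix()
C=cloud('side',np.load(f'pics/{f}_d.npy'));im=cv2.imread(f'pics/{f}.png');g=im.max(2)
m=(abs(C[...,2]-(p[2]-.008))<.004)&(np.hypot(C[...,0]-p[0],C[...,1]-p[1])<.04)&(g>62)
Q=C[m]
hull=(Q[:,:2]*1000).astype(np.float32)
rad=np.hypot(*(Q[:,:2]-p[:2]).T)
f=least_squares(lambda c:np.hypot(*(Q[:,:2]-c).T)-.02475,p[:2],loss='soft_l1',f_scale=.0015)
d=np.r_[f.x-p[:2],0]
print(len(Q),'ring',f.x,'tcp',p,'res',np.abs(f.fun).mean(),'offset tool xy mm',(r.T@d*1000)[:2],cv2.minEnclosingCircle(hull))
E
python3 inhand.py s12
```

```text
92 ring [0.42726512 0.13209757] tcp [0.42587921 0.12956992 0.17875465] res 0.0031308082317971554 offset tool xy mm [-0.56581095 -2.82659236] ((419.9741516113281, 133.6540985107422), 36.68206024169922)
```

Emit:
apply_moves(
  commands=[3,0.2,0,0,0,-0.1,5.2,7,0.5,0,0,0,-0.25,5.2,11,0.8,0,0,0,-0.4,5.2,15,1,0,0,0,-0.55,5.2,19,1.2,0,0,0,-0.68,5.2,23,1.5,0,0,0,-0.765,5.2,26,1.7,0,0,0,-0.765,5.2,28.3,1.8,0,0,0,-0.765,5.2,28.3,1.8,0,0,0,-0.765,5.2,28.3,1.8,3,0,0,-0.765,5.2,28.3,1.8,4,0,0,-0.765,5.2,28.3,1.8,4,0,0,-0.765,5.2],
)

```text
time_s: 19.5
eef_pos: [0.6297, -0.0655, 0.1369]
tcp_rot: [-0.0, 0.999, 0.033, -0.003]
ft_force: [0.3, -0.2, -0.5]
opening: 0.632
```

```bash
python3 go.py .632 -.066 .123 93.8
python3 - <<'E'
from h import *
snap('side','s13')
a=cv2.imread('pics/s13.png')[100:220,250:410]
cv2.imwrite('pics/c14.png',cv2.convertScaleAbs(cv2.resize(a,(800,600),interpolation=cv2.INTER_CUBIC),alpha=1.4))
E
```

```text
t 19.5 pos [ 0.63  -0.066  0.137] F [ 0.308 -0.183 -0.501] open 0.632386160080205 j [-0.465  0.664  0.767  1.72  -0.538  0.986 -1.001]
shift cm [0.237 0.065 1.387] turn [0.008 0.002 3.141] [-0.001  0.005 -0.001]
```

View pics/c14.png

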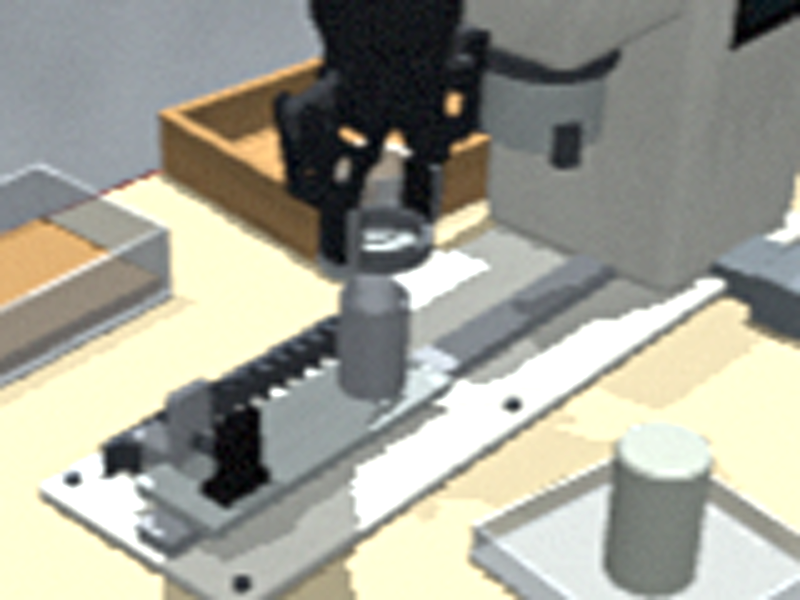

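```bash
cat > proj.py <<'E'
from h import *
def proj(n,P):
    c=arm.camera_params(n);K=np.array(c['intrinsics']);T=np.linalg.inv(np.array(c['T']))
    p=T[:3,:3]@np.array(P)+T[:3,3]; q=K@p; return q[:2]/q[2]
E
python3 - <<'E'
from proj import *
for z in(.031,.06,.097,.115,.123,.13): 
    u,v=proj('side',(.632,-.066,z)); print(z,u,v,'crop',(u-250)*5,(v-100)*5)
u,v=proj('side',(.63,-.0655,.123)); print((u-250)*5,(v-100)*5)
E
```

```text
0.031 324.9713167747286 175.8958489404724 crop 374.8565838736431 379.47924470236205
0.06 325.202193738204 166.97111172993266 crop 376.0109686910201 334.8555586496633
0.097 325.50811675172713 155.14540828489834 crop 377.54058375863565 275.7270414244917
0.115 325.66177616932714 149.20557825005582 crop 378.3088808466357 246.0278912502791
0.123 325.73112238752253 146.52494366173377 crop 378.65561193761266 232.62471830866886
0.13 325.7923424124225 144.15843369889342 crop 378.9617120621125 220.7921684944671
380.667789742524 234.34125953957604
```

Emit:
apply_moves(
  commands=[0.1,0.05,0.8,0,0,0,5.2,0.1,0.05,1.6,0,0,0,5.2,0.1,0.05,2.2,0,0,0,5.2,0.1,0.05,2.6,0,0,0,5.2,0.1,0.05,2.6,0,0,0,5.2],
)

```text
time_s: 20.05
eef_pos: [0.6324, -0.0667, 0.1127]
tcp_rot: [-0.0, 0.999, 0.033, -0.0]
ft_force: [-0.3, 0.4, 0.1]
opening: 0.628
```

```bash
python3 go.py .632 -.066 .09 93.8
python3 - <<'E'
from h import *
snap('side','s14')
a=cv2.imread('pics/s14.png')[100:220,250:410]
cv2.imwrite('pics/c15.png',cv2.convertScaleAbs(cv2.resize(a,(800,600),interpolation=cv2.INTER_CUBIC),alpha=1.4))
E
```

```text
t 20.05 pos [ 0.632 -0.067  0.113] F [-0.264  0.398  0.126] open 0.6283288168386666 j [-0.449  0.692  0.745  1.735 -0.565  0.942 -0.98 ]
shift cm [-0.028 -0.071  2.268] turn [0.002 0.    3.141] [-0.     0.001 -0.001]
```

View pics/c15.png

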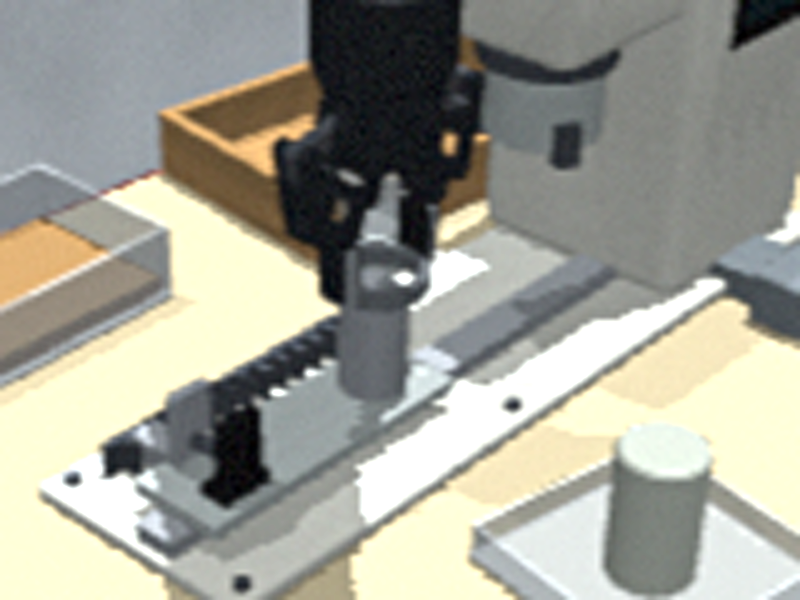

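Emit:
apply_moves(
  commands=[0,0,0.4,0,0,0,5.2,0,0,0.8,0,0,0,5.2,0,0,1.1,0,0,0,5.2,0,0,1.4,0,0,0,5.2,0,0,1.4,0,0,0,5.2],
)

```text
time_s: 20.6
eef_pos: [0.6325, -0.0668, 0.0988]
tcp_rot: [-0.0, 0.999, 0.033, -0.0]
ft_force: [0.2, 0.8, 0.2]
opening: 0.628
```

Emit:
apply_moves(
  commands=[0,0,0.5,0,0,0,5.2,0,0,1.2,0,0,0,5.2,0,0,2.0,0,0,0,5.2,0,0,2.8,0,0,0,5.2,0,0,3.6,0,0,0,5.2,0,0,3.9,0,0,0,5.2,0,0,3.9,0,0,0,5.2],
)

```text
time_s: 21.3
eef_pos: [0.6324, -0.0668, 0.0596]
tcp_rot: [-0.0, 0.999, 0.033, -0.0]
ft_force: [-1.2, -0.5, -0.9]
opening: 0.631
```

Run:
```python
from h import *
snap('side','s15')
a=cv2.imread('pics/s15.png')[100:220,250:410]
cv2.imwrite('pics/c16.png',cv2.convertScaleAbs(cv2.resize(a,(800,600),interpolation=cv2.INTER_CUBIC),alpha=1.4))
```

```text
(no output)
```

View pics/c16.png

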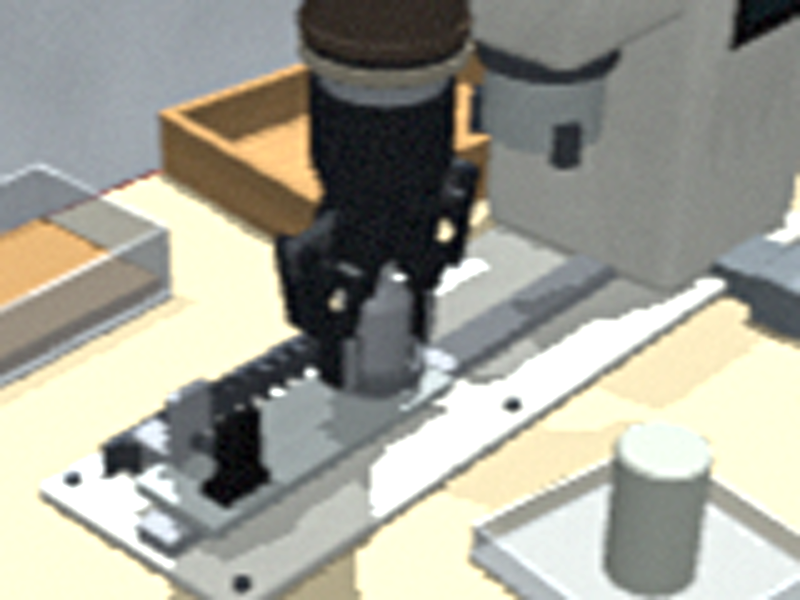

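Emit:
apply_moves(
  commands=[0,0,0.6,0,0,0,5.2,0,0,0.6,0,0,0,5.8,0,0,0.6,0,0,0,6.6,0,0,0.6,0,0,0,7.0,0,0,0.6,0,0,0,7.0,0,0,-1,0,0,0,7.0,0,0,-5,0,0,0,7.0,0,0,-9,0,0,0,7.0,0,0,-13,0,0,0,7.0,0,0,-13,0,0,0,7.0],
)

```text
time_s: 22.35
eef_pos: [0.6355, -0.0684, 0.1973]
tcp_rot: [0.001, 0.999, 0.032, 0.005]
ft_force: [1.4, -0.6, 0.7]
opening: 0.819
```

```bash
python3 look.py 16; python3 go.py .517 .393 .19 93.8
python3 - <<'E'
from h import *
a=cv2.imread('pics/s16.png')[100:340,130:450]
b=cv2.imread('pics/s16.png')[130:205,270:370]
cv2.imwrite('pics/c17.png',cv2.convertScaleAbs(np.hstack([cv2.resize(x,(400,300),interpolation=cv2.INTER_CUBIC) for x in(a,b)]),alpha=1.4))
E
```

```text
side ring? [211.7458 205.4746] 59 [0.7559 0.215 ] [0.0251 0.035 ]
side ring? [192.2125 276.5   ] 80 [0.5774 0.366 ] [0.0238 0.0382]
side ring? [194.8218 301.2691] 275 [0.5163 0.3955] [0.0552 0.0548]
side ring? [ 33.7393 319.3547] 234 [0.6834 0.6263] [0.0339 0.0686]
side ring? [238.686 358.847] 379 [0.3572 0.3988] [0.0534 0.0692]
top ring? [198.1101 210.2385] 109 [0.5166 0.3912] [0.0524 0.0521]
top ring? [190.6767 266.8421] 133 [0.3589 0.3983] [0.0498 0.0618]
t 22.45 pos [ 0.633 -0.067  0.192] F [-0.668 -0.092 -1.046] open 0.8199141299117074 j [-0.49   0.609  0.812  1.664 -0.491  1.081 -1.037]
shift cm [ -8.584 -46.659   0.209] turn [-0.005  0.     3.141] [-0.    -0.003 -0.001]
```

View pics/c17.png

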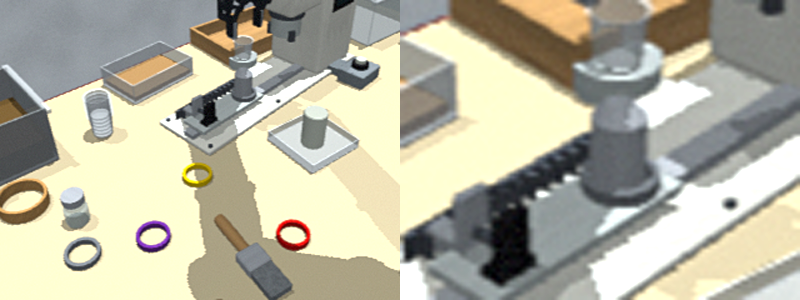

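Emit:
apply_moves(
  commands=[-0.5,-3,0,0,0,0,7.0,-1.5,-7.5,0,0,0,0,7.0,-2.3,-12,0,0,0,0,7.0,-3.1,-16.5,0,0,0,0,7.0,-4,-21,0,0,0,0,7.0,-4.9,-26,0,0,0,0,7.0,-5.8,-31,0,0,0,0,7.0,-6.7,-36,0,0,0,0,7.0,-7.6,-41,0,0,0,0,7.0,-8.4,-45,0,0,0,0,7.0,-8.6,-46.7,0,0,0,0,7.0,-8.6,-46.7,0,0,0,0,7.0,-8.6,-46.7,0,0,0,0,7.0,-8.6,-46.7,4,0,0,0,7.0,-8.6,-46.7,8,0,0,0,7.0,-8.6,-46.7,10,0,0,0,7.0,-8.6,-46.7,10,0,0,0,7.0],
)

```text
time_s: 24.15
eef_pos: [0.5154, 0.39, 0.0875]
tcp_rot: [0.002, 1.0, 0.031, -0.002]
ft_force: [0.3, 0.4, 0.3]
opening: 0.82
```

```bash
python3 look.py 17; python3 go.py .5165 .393 .02 93.8
python3 - <<'E'
from h import *
a=cv2.imread('pics/s17.png')[220:360,100:300]
cv2.imwrite('pics/c18.png',cv2.convertScaleAbs(cv2.resize(a,(800,560),interpolation=cv2.INTER_CUBIC),alpha=1.4))
E
```

```text
side ring? [211.4615 205.5   ] 52 [0.7549 0.2159] [0.0241 0.0345]
side ring? [192.725 276.55 ] 80 [0.5771 0.3665] [0.0227 0.0373]
side ring? [194.8443 301.5606] 289 [0.5155 0.3955] [0.0572 0.0547]
side ring? [ 33.8451 319.4513] 226 [0.6837 0.6262] [0.0342 0.0684]
side ring? [238.8744 358.7897] 390 [0.3576 0.3986] [0.0537 0.069 ]
top ring? [129.5714 150.5238] 42 [0.694  0.6032] [0.0515 0.0313]
top ring? [327.9192 156.5758] 99 [0.6754 0.0238] [0.026  0.0433]
top ring? [198.2308 215.7115] 52 [0.5037 0.3916] [0.026  0.0525]
top ring? [190.9462 266.7385] 130 [0.3589 0.3966] [0.0499 0.0657]
top ring? [256.6752 292.3932] 234 [0.2912 0.2173] [0.0706 0.0486]
t 24.25 pos [0.517 0.392 0.091] F [ 0.317 -0.591  0.432] open 0.8192488464954879 j [-1.197  0.745  0.754  1.717 -0.615  0.932 -1.702]
shift cm [-0.081 -0.145  7.103] turn [-0.001 -0.001  3.138] [ 0.001 -0.    -0.003]
```

View pics/c18.png

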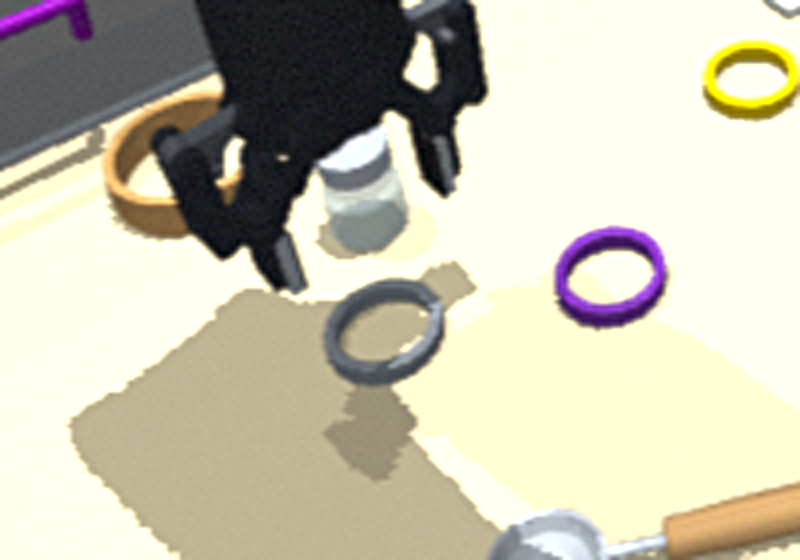

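Emit:
apply_moves(
  commands=[-0.05,-0.15,2,0,0,0,7.0,-0.05,-0.15,4.5,0,0,0,7.0,-0.05,-0.15,6,0,0,0,7.0,-0.05,-0.15,6.8,0,0,0,7.0,-0.05,-0.15,6.8,0,0,0,7.0],
)

```text
time_s: 24.75
eef_pos: [0.5158, 0.3946, 0.0223]
tcp_rot: [0.0, 0.999, 0.033, -0.0]
ft_force: [-0.9, 0.2, 0.3]
opening: 0.822
```

```bash
python3 go.py .516 .393 .02 93.8
python3 - <<'E'
from h import *
snap('side','s18')
a=cv2.imread('pics/s18.png')[240:345,130:280]
cv2.imwrite('pics/c19.png',cv2.convertScaleAbs(cv2.resize(a,(800,560),interpolation=cv2.INTER_CUBIC),alpha=1.4))
E
```

```text
t 24.75 pos [0.516 0.395 0.022] F [-0.859  0.174  0.259] open 0.8223968347812503 j [-1.16   0.827  0.684  1.749 -0.687  0.821 -1.651]
shift cm [0.006 0.164 0.231] turn [ 0.    -0.001  3.141] [ 0.     0.    -0.001]
```

View pics/c19.png

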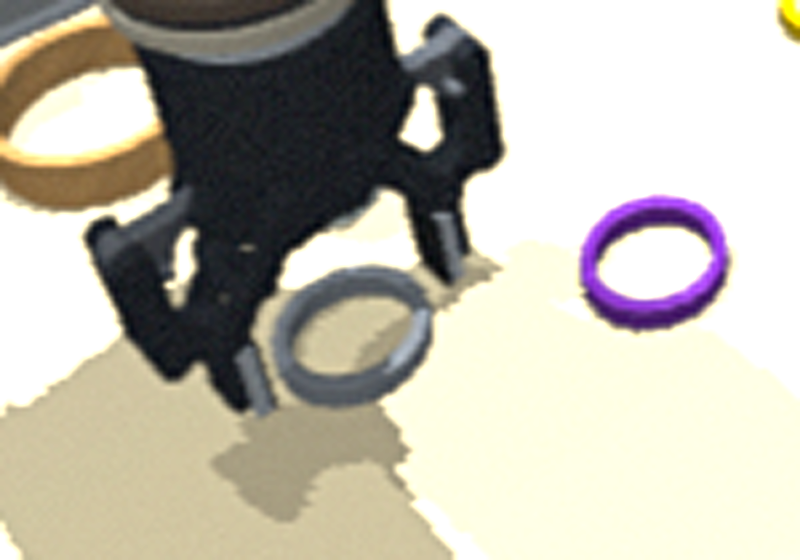

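Emit:
apply_moves(
  commands=[0,0.1,0.25,0,0,0,6.5,0,0.1,0.25,0,0,0,5.8,0,0.1,0.25,0,0,0,5.2,0,0.1,0.25,0,0,0,5.2,0,0.1,0.25,0,0,0,5.2,0,0.1,0.25,0,0,0,5.2],
  newtons=30,
)

```text
time_s: 25.4
eef_pos: [0.5161, 0.3941, 0.0208]
tcp_rot: [-0.0, 0.999, 0.033, 0.0]
ft_force: [-1.4, -1.8, 5.6]
opening: 0.629
```

Emit:
apply_moves(
  commands=[0,0,-1,0,0,0,5.2,0,0,-4,0,0,0,5.2,0,0,-8,0,0,0,5.2,0,0,-12,0,0,0,5.2,0,0,-16,0,0,0,5.2,0,0,-16,0,0,0,5.2,0,0,-16,0,0,0,5.2],
)

```text
time_s: 26.1
eef_pos: [0.5161, 0.3943, 0.1813]
tcp_rot: [-0.001, 0.999, 0.033, 0.001]
ft_force: [0.6, 1.3, -1.1]
opening: 0.631
```

```bash
python3 go.py .6325 -.0668 .16 93.8
python3 - <<'E'
from h import *
snap('side','s19')
a=cv2.imread('pics/s19.png')[190:345,110:310]
cv2.imwrite('pics/c20.png',cv2.convertScaleAbs(cv2.resize(a,(774,600),interpolation=cv2.INTER_CUBIC),alpha=1.4))
E
python3 inhand.py s19
```

```text
t 26.1 pos [0.516 0.394 0.181] F [ 0.614  1.288 -1.061] open 0.630763560546555 j [-1.246  0.65   0.831  1.643 -0.53   1.086 -1.768]
shift cm [ 8.579 46.782  2.058] turn [-0.003  0.003  3.141] [-0.002 -0.002 -0.   ]
172 ring [0.51600507 0.39532076] tcp [0.51530045 0.39411359 0.17988193] res 0.002447315304592022 offset tool xy mm [ 0.78261585 -1.15813407] ((508.2736511230469, 392.42303466796875), 36.0345458984375)
```

View pics/c20.png

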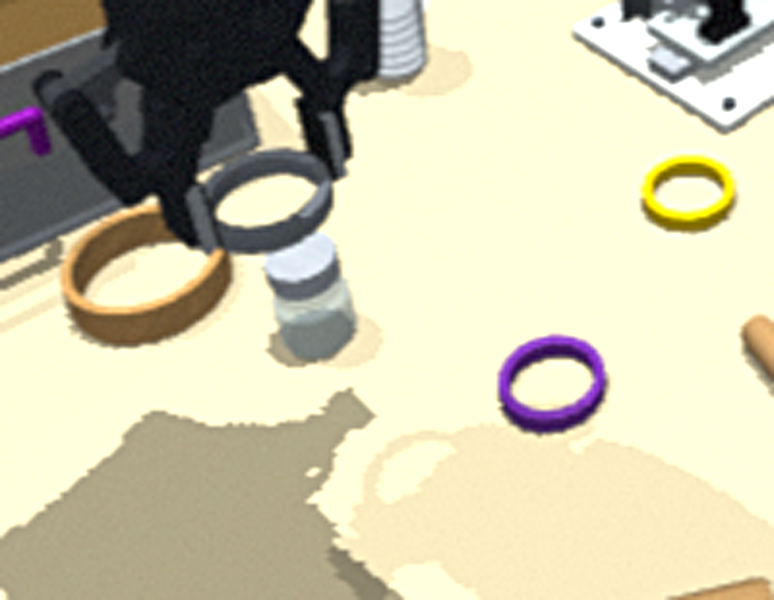

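Emit:
apply_moves(
  commands=[0.5,3,0,0,0,0,5.2,1.4,7.5,0,0,0,0,5.2,2.2,12,0,0,0,0,5.2,3.1,16.5,0,0,0,0,5.2,4,21,0,0,0,0,5.2,4.9,26,0,0,0,0,5.2,5.8,31,0,0,0,0,5.2,6.7,36,0,0,0,0,5.2,7.6,41,0,0,0,0,5.2,8.4,45,0,0,0,0,5.2,8.6,46.7,0,0,0,0,5.2,8.6,46.7,0,0,0,0,5.2,8.6,46.7,2,0,0,0,5.2,8.6,46.7,4,0,0,0,5.2,8.6,46.7,4,0,0,0,5.2,8.6,46.7,4,0,0,0,5.2],
)

```text
time_s: 27.75
eef_pos: [0.6317, -0.0653, 0.1392]
tcp_rot: [-0.0, 0.999, 0.033, -0.001]
ft_force: [0.2, -0.5, 0.3]
opening: 0.628
```

```bash
python3 look.py 20; python3 go.py .632 -.0668 .11 93.8
python3 - <<'E'
from h import *
a=cv2.imread('pics/s20.png')[100:220,250:410]
cv2.imwrite('pics/c21.png',cv2.convertScaleAbs(cv2.resize(a,(800,600),interpolation=cv2.INTER_CUBIC),alpha=1.4))
E
```

```text
side ring? [211.5333 205.2333] 60 [0.755  0.2149] [0.0276 0.0358]
side ring? [192.4103 276.5128] 78 [0.5768 0.3665] [0.0223 0.0367]
side ring? [ 33.8525 319.235 ] 217 [0.685  0.6263] [0.0377 0.0682]
side ring? [238.7102 358.799 ] 383 [0.3579 0.3983] [0.0532 0.0696]
top ring? [306.7265 154.4694] 245 [0.6742 0.0718] [0.0693 0.0696]
top ring? [189.945 266.367] 109 [0.3589 0.4051] [0.0498 0.0494]
t 27.85 pos [ 0.633 -0.066  0.14 ] F [0.05  0.897 0.046] open 0.6296575668729412 j [-0.466  0.661  0.77   1.715 -0.537  0.989 -1.001]
shift cm [-0.062  0.084  3.047] turn [ 0.001  0.    -3.141] [ 0.    -0.001  0.   ]
```

View pics/c21.png

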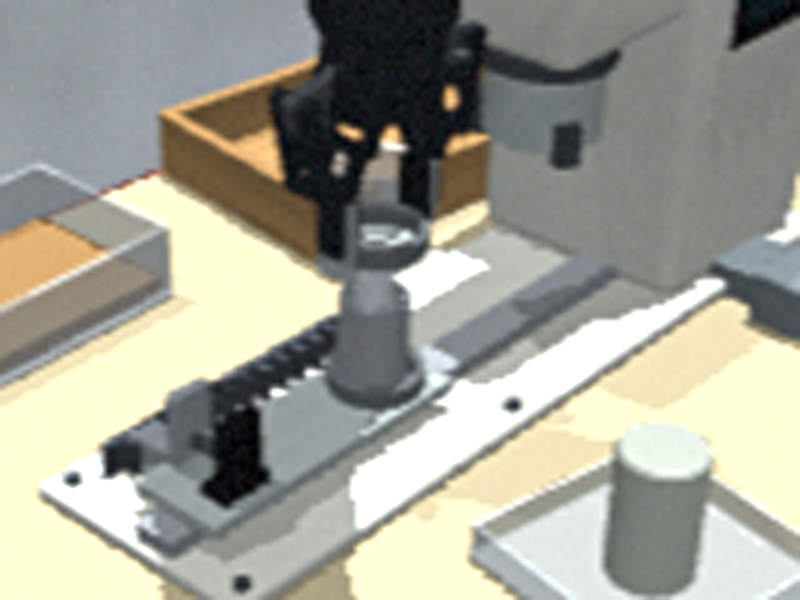

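Emit:
apply_moves(
  commands=[-0.05,0.1,1,0,0,0,5.2,-0.05,0.1,2,0,0,0,5.2,-0.05,0.1,2.6,0,0,0,5.2,-0.05,0.1,3.1,0,0,0,5.2,-0.05,0.1,3.6,0,0,0,5.2,-0.05,0.1,4.0,0,0,0,5.2,-0.05,0.1,4.0,0,0,0,5.2],
)

```text
time_s: 28.55
eef_pos: [0.6319, -0.0672, 0.0994]
tcp_rot: [-0.0, 0.999, 0.033, 0.0]
ft_force: [1.4, 0.2, -1.5]
opening: 0.628
```

Emit:
apply_moves(
  commands=[0,0,0.6,0,0,0,5.2,0,0,1.3,0,0,0,5.2,0,0,2.0,0,0,0,5.2,0,0,2.6,0,0,0,5.2,0,0,3.0,0,0,0,5.2,0,0,3.0,0,0,0,5.2],
)

```text
time_s: 29.15
eef_pos: [0.6319, -0.0672, 0.0692]
tcp_rot: [-0.0, 0.999, 0.033, -0.0]
ft_force: [3.9, 1.4, -2.7]
opening: 0.628
```

Emit:
apply_moves(
  commands=[0,0,0.1,0,0,0,5.8,0,0,0.1,0,0,0,6.6,0,0,0.1,0,0,0,7.0,0,0,0.1,0,0,0,7.0,0,0,-1,0,0,0,7.0,0,0,-5,0,0,0,7.0,0,0,-9,0,0,0,7.0,0,0,-12,0,0,0,7.0,0,0,-12,0,0,0,7.0],
)

```text
time_s: 30.05
eef_pos: [0.634, -0.0686, 0.1953]
tcp_rot: [0.0, 0.999, 0.033, 0.004]
ft_force: [0.5, -0.7, 0.3]
opening: 0.815
```

```bash
python3 look.py 21; python3 go.py .6226 .055 .19 3.8
python3 - <<'E'
from h import *
a=cv2.imread('pics/s21.png')[100:340,130:450]
b=cv2.imread('pics/s21.png')[130:205,270:370]
cv2.imwrite('pics/c22.png',cv2.convertScaleAbs(np.hstack([cv2.resize(x,(400,300),interpolation=cv2.INTER_CUBIC) for x in(a,b)]),alpha=1.4))
E
```

```text
side ring? [211.6949 205.3051] 59 [0.7571 0.2144] [0.0283 0.0368]
side ring? [192.0617 276.6543] 81 [0.5775 0.3663] [0.025  0.0374]
side ring? [ 34.2255 319.3149] 235 [0.6838 0.626 ] [0.0354 0.0678]
side ring? [238.9316 358.6974] 380 [0.3582 0.3985] [0.0547 0.0696]
top ring? [196.9107 264.9643] 56 [0.3604 0.3873] [0.047  0.0427]
top ring? [186.6296 267.679 ] 81 [0.3575 0.4103] [0.0472 0.038 ]
t 30.15 pos [ 0.632 -0.067  0.191] F [ 0.107  0.208 -0.289] open 0.8211319255727837 j [-0.49   0.609  0.811  1.668 -0.491  1.078 -1.036]
shift cm [ -0.138 -12.275   0.102] turn [ 0.001 -0.002 -1.571] [-0.002 -0.001  1.57 ]
```

View pics/c22.png

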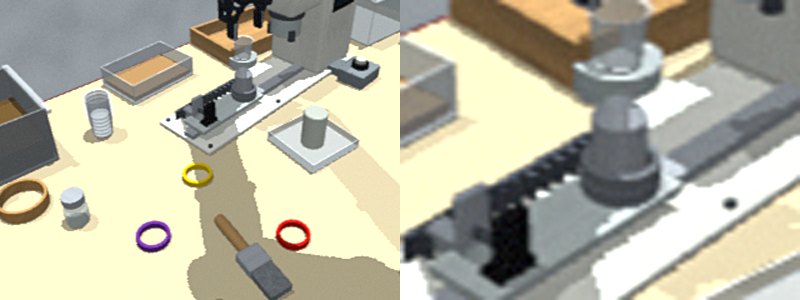

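Run:
```python
from h import *
C=cloud('side',np.load('pics/s21_d.npy'))
m=(np.hypot(C[...,0]-.633,C[...,1]+.065)<.034)&(C[...,2]>.02)&(C[...,2]<.085)
r=np.hypot(C[...,0]-.634,C[...,1]+.0635)
Q=C[m&(r>.0235)]; print(len(Q),np.percentile(Q[:,2],[5,50,90,95,99]))
a=cv2.imread('pics/s21.png');b=cv2.imread('pics/t21.png')
cv2.imwrite('pics/c23.png',cv2.convertScaleAbs(np.hstack([cv2.resize(x,(400,250)) for x in(a,b)]),alpha=1.7))
```

```text
249 [0.02542975 0.03898877 0.05340087 0.05451404 0.05572014]
```

View pics/c23.png

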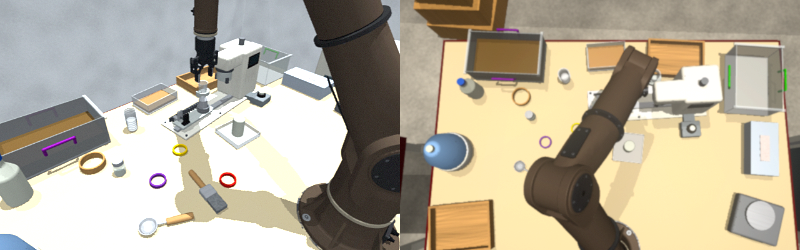

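View pics/t21.png

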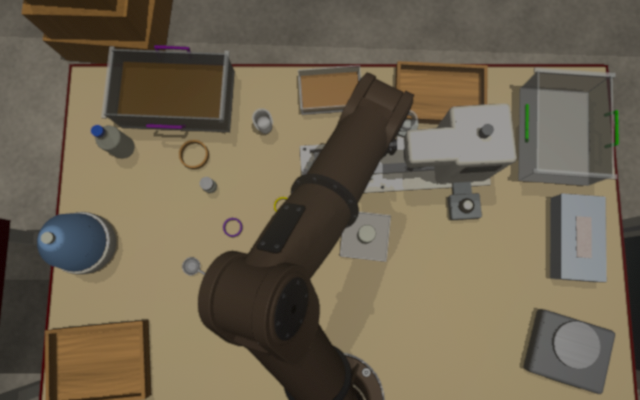

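Emit:
apply_moves(
  commands=[0,-3,0,0,0,-0.15,7.0,0,-6,0,0,0,-0.3,7.0,-0.1,-9,0,0,0,-0.45,7.0,-0.15,-12.25,0,0,0,-0.6,7.0,-0.15,-12.25,0,0,0,-0.75,7.0,-0.15,-12.25,0,0,0,-0.9,7.0,-0.15,-12.25,0,0,0,-1.05,7.0,-0.15,-12.25,0,0,0,-1.2,7.0,-0.15,-12.25,0,0,0,-1.35,7.0,-0.15,-12.25,0,0,0,-1.5,7.0,-0.15,-12.25,0,0,0,-1.571,7.0,-0.15,-12.25,0,0,0,-1.571,7.0,-0.15,-12.25,4,0,0,-1.571,7.0,-0.15,-12.25,7,0,0,-1.571,7.0,-0.15,-12.25,7,0,0,-1.571,7.0],
)

```text
time_s: 31.65
eef_pos: [0.6189, 0.0548, 0.1154]
tcp_rot: [-0.003, 0.684, 0.729, -0.003]
ft_force: [-0.4, -0.3, -0.4]
opening: 0.82
```

```bash
python3 go.py .624 .0545 .069 3.8
python3 - <<'E'
from h import *
snap('side','s22')
a=cv2.imread('pics/s22.png')[100:220,230:390]
cv2.imwrite('pics/c24.png',cv2.convertScaleAbs(cv2.resize(a,(800,600),interpolation=cv2.INTER_CUBIC),alpha=1.4))
E
```

```text
t 31.65 pos [0.619 0.055 0.115] F [-0.402 -0.302 -0.431] open 0.8204919929677501 j [-0.419  0.588  0.365  1.745 -0.263  0.865  0.127]
shift cm [-0.055  0.551  4.632] turn [-0.008  0.001 -0.002] [0.001 0.013 3.139]
```

View pics/c24.png

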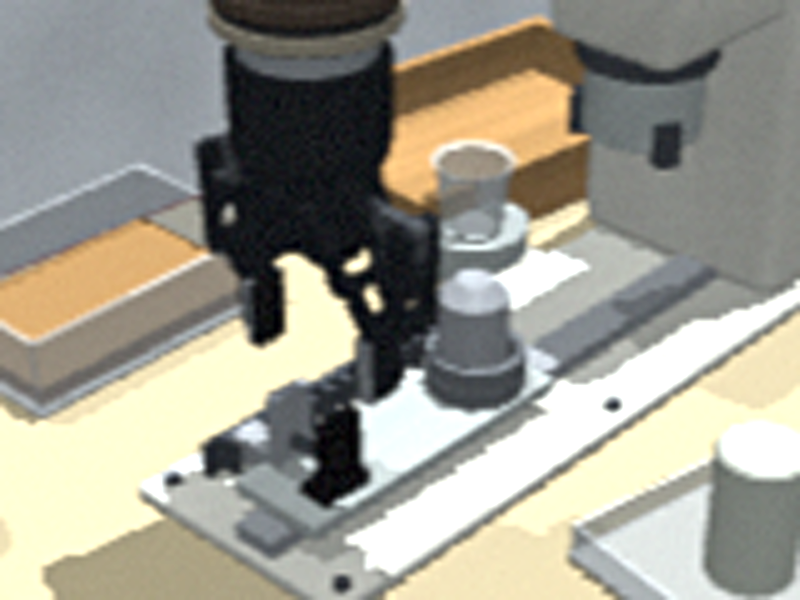

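Emit:
apply_moves(
  commands=[0,0.3,1,0,0,0,7.0,0,0.3,1,0,0,0,7.0],
)

```text
time_s: 31.9
eef_pos: [0.6259, 0.0551, 0.11]
tcp_rot: [0.0, 0.684, 0.73, 0.0]
ft_force: [0.1, 0.1, 1.0]
opening: 0.821
```

```bash
python3 go.py .624 .0545 .069 3.8
```

```text
t 31.9 pos [0.626 0.055 0.11 ] F [0.096 0.073 0.976] open 0.820971061683113 j [-0.414  0.6    0.361  1.739 -0.269  0.851  0.133]
shift cm [-0.044 -0.197  4.104] turn [ 0.001 -0.    -0.001] [-0.    -0.001  3.141]
```

Emit:
apply_moves(
  commands=[-0.05,-0.25,2,0,0,0,6.5,-0.05,-0.25,3.5,0,0,0,6.5,-0.05,-0.25,4.1,0,0,0,6.5,-0.05,-0.25,4.1,0,0,0,6.5,-0.05,-0.3,4.1,0,0,0,5.0,-0.05,-0.3,4.1,0,0,0,4.0,-0.05,-0.3,4.1,0,0,0,3.3,-0.05,-0.3,4.1,0,0,0,3.3,-0.05,-0.3,4.1,0,0,0,3.3,-0.05,-0.3,4.1,0,0,0,3.3],
  newtons=30,
)

```text
time_s: 32.9
eef_pos: [0.6227, 0.0542, 0.071]
tcp_rot: [0.0, 0.683, 0.73, 0.001]
ft_force: [-6.8, -0.2, 14.0]
opening: 0.425
```

```bash
python3 go.py .6318 -.0848 .069 3.8
```

```text
t 32.9 pos [0.623 0.054 0.071] F [-6.756 -0.217 13.979] open 0.42508907190096956 j [-0.398  0.645  0.339  1.774 -0.292  0.771  0.154]
shift cm [-13.935  -0.003   0.186] turn [ 0.002 -0.001 -0.001] [-0.001 -0.002  3.141]
```

Emit:
apply_moves(
  commands=[-0.5,-0.05,-0.1,0,0,0,3.3,-1.2,-0.05,-0.1,0,0,0,3.3,-2.2,-0.05,-0.1,0,0,0,3.3,-3.2,-0.05,-0.1,0,0,0,3.3,-4.2,-0.05,-0.1,0,0,0,3.3,-5.2,-0.05,-0.1,0,0,0,3.3,-6.2,-0.05,-0.1,0,0,0,3.3,-7.2,-0.05,-0.1,0,0,0,3.3,-7.2,-0.05,-0.1,0,0,0,3.3],
)

```text
time_s: 33.8
eef_pos: [0.6275, -0.0202, 0.071]
tcp_rot: [0.001, 0.684, 0.729, 0.0]
ft_force: [-3.1, -2.9, 8.8]
opening: 0.416
```

```bash
python3 go.py .6318 -.0848 .071 3.8
```

```text
t 33.8 pos [ 0.627 -0.02   0.071] F [-3.149 -2.898  8.824] open 0.41606601683988703 j [-0.277  0.647  0.335  1.767 -0.286  0.773  0.265]
shift cm [-6.47   0.02   0.013] turn [ 0.002  0.001 -0.003] [ 0.002 -0.004  3.139]
```

Emit:
apply_moves(
  commands=[-1,0,0,0,0,0,3.3,-2,0,0,0,0,0,3.3,-3,0,0,0,0,0,3.3,-4,0,0,0,0,0,3.3,-5,0,0,0,0,0,3.3,-5.8,0,0,0,0,0,3.3,-6.3,0,0,0,0,0,3.3,-6.5,0,0,0,0,0,3.3,-6.5,0,0,0,0,0,3.3],
)

```text
time_s: 34.7
eef_pos: [0.6317, -0.0834, 0.0711]
tcp_rot: [0.001, 0.684, 0.73, 0.001]
ft_force: [-1.4, -1.1, 7.2]
opening: 0.424
```

Emit:
apply_moves(
  commands=[-0.1,0,0,0,0,0,3.3,-0.2,0,0,0,0,0,3.3,-0.2,0,0,0,0,0,3.3],
)

```text
time_s: 35.0
eef_pos: [0.6318, -0.0847, 0.0711]
tcp_rot: [0.001, 0.684, 0.73, 0.001]
ft_force: [-1.4, 0.3, 7.8]
opening: 0.422
```

Emit:
apply_moves(
  commands=[-0.1,0,0,0,0,0,3.3,-0.2,0,0,0,0,0,3.3,-0.2,0,0,0,0,0,3.3],
)

```text
time_s: 35.3
eef_pos: [0.6318, -0.0855, 0.071]
tcp_rot: [0.0, 0.683, 0.73, 0.001]
ft_force: [-2.7, 4.3, 9.8]
opening: 0.424
```

Emit:
apply_moves(
  commands=[-0.1,0,0,0,0,0,3.3,-0.2,0,0,0,0,0,3.3,-0.2,0,0,0,0,0,3.3],
)

```text
time_s: 35.6
eef_pos: [0.6318, -0.0855, 0.0711]
tcp_rot: [-0.001, 0.683, 0.731, 0.002]
ft_force: [-4.6, 9.6, 12.7]
opening: 0.422
```

Emit:
apply_moves(
  commands=[0.2,0,0,0,0,0,3.3,0.2,0,0,0,0,0,4.5,0.2,0,0,0,0,0,5.5,0.2,0,0,0,0,0,6.5,0.2,0,0,0,0,0,6.5,0.2,0,-3,0,0,0,6.5,0.5,0,-7,0,0,0,6.5,1,0,-12,0,0,0,6.5,1,-6,-12,0,0,0,5,1,-12,-12,0,0,0,3,1,-18,-12,0,0,0,0,1,-22,-12,0,0,0,0,1,-22,-12,0,0,0,0],
)

```text
time_s: 36.9
eef_pos: [0.4056, -0.0934, 0.1892]
tcp_rot: [-0.002, 0.684, 0.729, -0.001]
ft_force: [1.4, -0.4, 0.3]
opening: 0.002
```

```bash
python3 look.py 23
python3 - <<'E'
from h import *
np.set_printoptions(precision=4,suppress=True)
for n in('top','side'):
    C=cloud(n,np.load(f'pics/{n[0]}23_d.npy'))
    m=(C[...,2]>.066)&(C[...,2]<.085)&(C[...,0]>.59)&(C[...,0]<.68)&(C[...,1]>-.12)&(C[...,1]<-.05)
    Q=C[m]
    for l in(0,1):
        q=Q[(Q[:,0]>.635)==l]
        if len(q):print(n,'grip',l,len(q),np.percentile(q,[3,50,97],axis=0).ravel())
    C=cloud(n,np.load('pics/side0_d.npy' if n=='side' else 'pics/top0_d.npy'))
    m=(C[...,2]>.045)&(C[...,2]<.07)&(C[...,0]>.49)&(C[...,0]<.57)&(C[...,1]>-.39)&(C[...,1]<-.31)
    Q=C[m]; print(n,'button',len(Q),np.percentile(Q,[3,50,97],axis=0).ravel())
a=cv2.imread('pics/s23.png')[90:210,260:420];b=cv2.imread('pics/s23.png')[120:180,380:460]
cv2.imwrite('pics/c25.png',cv2.convertScaleAbs(np.hstack([cv2.resize(x,(400,300),interpolation=cv2.INTER_CUBIC) for x in(a,b)]),alpha=1.4))
E
```

```text
side ring? [212.1186 205.4068] 59 [0.7556 0.2145] [0.0266 0.0368]
side ring? [192.0886 276.7848] 79 [0.5763 0.3661] [0.0211 0.038 ]
side ring? [ 33.9824 319.2731] 227 [0.6844 0.6263] [0.0361 0.0683]
side ring? [238.724  358.7787] 366 [0.3579 0.3984] [0.0546 0.0696]
top ring? [190.8071 266.4786] 140 [0.3588 0.3972] [0.0498 0.0649]
top grip 0 42 [ 0.6116 -0.1009  0.0683  0.6157 -0.0873  0.0761  0.6215 -0.0746  0.0816]
top grip 1 33 [ 0.6484 -0.096   0.07    0.6528 -0.0849  0.0759  0.6563 -0.0739  0.0787]
top button 149 [ 0.5085 -0.3757  0.0454  0.5255 -0.3582  0.0514  0.5433 -0.3409  0.061 ]
side grip 0 40 [ 0.6129 -0.0961  0.0662  0.6164 -0.0813  0.073   0.6228 -0.0715  0.0768]
side grip 1 37 [ 0.6498 -0.0934  0.0665  0.6528 -0.0801  0.0734  0.6594 -0.0684  0.0769]
side button 78 [ 0.5112 -0.3694  0.0455  0.5255 -0.3495  0.051   0.5438 -0.3386  0.0576]
```

View pics/c25.png

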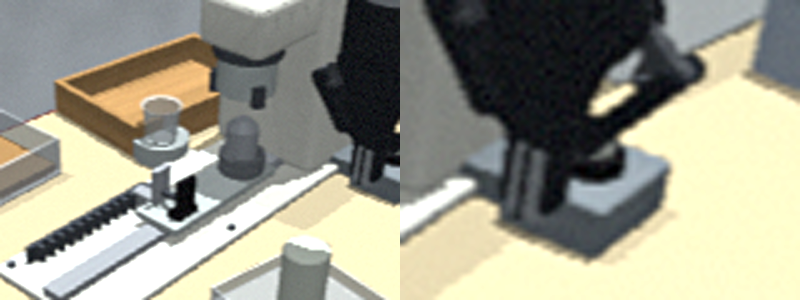

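```bash
python3 - <<'E'
from h import *
np.set_printoptions(precision=4,suppress=True)
for n in('top','side'):
    C=cloud(n,np.load(f'pics/{n}0_d.npy'));im=cv2.imread(f'pics/{n}0.png').min(2)
    m=(C[...,2]>.03)&(C[...,2]<.075)&(C[...,0]>.48)&(C[...,0]<.58)&(C[...,1]>-.41)&(C[...,1]<-.29)&(im>115)
    v,u=np.where(m);Q=C[m]
    print(n,len(Q),u.mean(),v.mean(),np.percentile(Q,[5,50,95],axis=0).ravel(),ray(n,u.mean(),v.mean(),.058))
E
python3 go.py .527 -.353 .15 3.8
```

```text
top 21 467.3809523809524 204.95238095238096 [ 0.5212 -0.3648  0.0542  0.5264 -0.3596  0.0572  0.532  -0.3538  0.0624] [ 0.5264 -0.3596  0.058 ]
side 51 419.15686274509807 151.27450980392157 [ 0.5035 -0.3953  0.0327  0.5217 -0.3495  0.0533  0.5361 -0.324   0.0576] [ 0.5093 -0.3306  0.058 ]
t 37.0 pos [ 0.407 -0.093  0.19 ] F [0.199 0.668 0.089] open 0.00040748672557954055 j [-0.268  0.174  0.424  2.156 -0.098  0.831  0.281]
shift cm [-26.684  10.281   3.917] turn [-0.002 -0.001 -0.002] [-0.002  0.003  3.139]
```

Emit:
apply_moves(
  commands=[-4,0.5,0,0,0,0,0,-8,1.5,0,0,0,0,0,-12,3,0,0,0,0,0,-16,5,0,0,0,0,0,-20,7,0,0,0,0,0,-24,9,0,0,0,0,0,-26.9,10.2,0,0,0,0,0,-26.9,10.2,0,0,0,0,0,-26.9,10.2,4,0,0,0,0,-26.9,10.2,8,0,0,0,0,-26.9,10.2,8.5,0,0,0,0,-26.9,10.2,8.5,0,0,0,0,-26.9,10.2,8.5,0,0,0,0],
)

```text
time_s: 38.3
eef_pos: [0.5315, -0.3553, 0.1066]
tcp_rot: [0.001, 0.683, 0.73, 0.0]
ft_force: [0.2, -0.0, 0.0]
opening: 0.002
```

```bash
python3 look.py 24 >/dev/null; python3 go.py .526 -.355 .082 3.8
python3 - <<'E'
from h import *
from proj import proj
for P in((.526,-.355,.058),(.526,-.355,.03)): print(proj('side',P),proj('top',P))
print(ray('side',418.2,149,.058))
a=cv2.imread('pics/s24.png')[90:190,360:480]
cv2.imwrite('pics/c26.png',cv2.convertScaleAbs(cv2.resize(a,(720,600),interpolation=cv2.INTER_CUBIC),alpha=1.4))
E
```

```text
t 38.4 pos [ 0.532 -0.355  0.107] F [-0.172  0.442  0.525] open -0.002519217900965935 j [ 0.224  0.628  0.43   1.718 -0.328  0.864  0.862]
shift cm [ 0.08  -0.566  2.495] turn [ 0.003  0.002 -0.   ] [ 0.003 -0.004  3.141]
[419.09116457 146.41981909] [465.68434768 205.09899013]
[417.54607456 154.53873985] [462.94847549 206.58758237]
[ 0.51887353 -0.33986687  0.058     ]
```

View pics/c26.png

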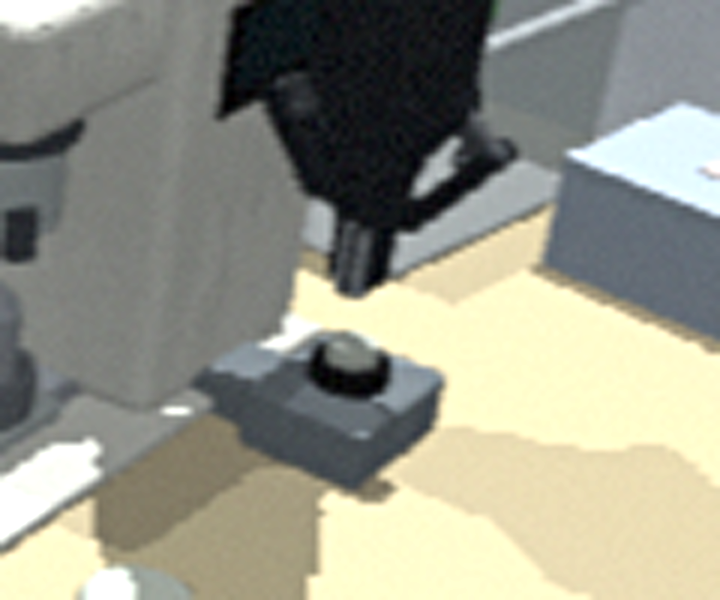

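Run:
```python
from h import *
np.set_printoptions(precision=4,suppress=True)
C=cloud('side',np.load('pics/s24_d.npy'));im=cv2.imread('pics/s24.png')
for v in range(144,156): print(v,[(int(im[v,u].max()),*(C[v,u]*1000).round().astype(int)) for u in range(414,425,2)])
C=cloud('top',np.load('pics/top0_d.npy'));im=cv2.imread('pics/top0.png')
for v in range(198,212,2): print(v,[(int(im[v,u].max()),*(C[v,u]*1000).round().astype(int)) for u in range(460,477,2)])
```

```text
144 [(183, np.int64(601), np.int64(-453), np.int64(-1)), (194, np.int64(597), np.int64(-460), np.int64(-2)), (195, np.int64(592), np.int64(-463), np.int64(-1)), (193, np.int64(586), np.int64(-466), np.int64(1)), (195, np.int64(583), np.int64(-473), np.int64(-1)), (194, np.int64(579), np.int64(-480), np.int64(-2))]
145 [(117, np.int64(565), np.int64(-392), np.int64(33)), (112, np.int64(538), np.int64(-356), np.int64(58)), (133, np.int64(535), np.int64(-362), np.int64(57)), (181, np.int64(583), np.int64(-462), np.int64(-1)), (193, np.int64(578), np.int64(-466), np.int64(0)), (192, np.int64(576), np.int64(-476), np.int64(-3))]
146 [(103, np.int64(540), np.int64(-350), np.int64(55)), (93, np.int64(534), np.int64(-351), np.int64(57)), (89, np.int64(534), np.int64(-362), np.int64(54)), (141, np.int64(528), np.int64(-364), np.int64(55)), (181, np.int64(573), np.int64(-458), np.int64(1)), (196, np.int64(571), np.int64(-468), np.int64(-2))]
147 [(65, np.int64(539), np.int64(-349), np.int64(53)), (121, np.int64(533), np.int64(-351), np.int64(55)), (94, np.int64(528), np.int64(-353), np.int64(5
[... 5199 characters left out ...]
, np.int64(-362), np.int64(56)), (95, np.int64(518), np.int64(-367), np.int64(56)), (54, np.int64(520), np.int64(-375), np.int64(47)), (71, np.int64(522), np.int64(-385), np.int64(32)), (84, np.int64(521), np.int64(-390), np.int64(35))]
210 [(56, np.int64(515), np.int64(-343), np.int64(43)), (40, np.int64(514), np.int64(-348), np.int64(44)), (41, np.int64(514), np.int64(-352), np.int64(48)), (47, np.int64(514), np.int64(-359), np.int64(46)), (53, np.int64(514), np.int64(-364), np.int64(48)), (46, np.int64(514), np.int64(-369), np.int64(50)), (59, np.int64(515), np.int64(-376), np.int64(42)), (81, np.int64(516), np.int64(-384), np.int64(35)), (83, np.int64(516), np.int64(-390), np.int64(34))]
```

Emit:
apply_moves(
  commands=[-0.3,-0.45,1,0,0,0,0,-0.3,-0.45,2,0,0,0,0,-0.3,-0.45,2.3,0,0,0,0,-0.3,-0.45,2.3,0,0,0,0],
)

```text
time_s: 38.8
eef_pos: [0.5257, -0.3576, 0.0809]
tcp_rot: [-0.001, 0.683, 0.73, -0.0]
ft_force: [0.2, -0.2, -0.4]
opening: 0.002
```

Emit:
apply_moves(
  commands=[0,0,0.3,0,0,0,0,0,0,0.6,0,0,0,0,0,0,0.8,0,0,0,0,0,0,0.8,0,0,0,0],
)

```text
time_s: 39.2
eef_pos: [0.5265, -0.3581, 0.0739]
tcp_rot: [0.0, 0.683, 0.73, 0.0]
ft_force: [-0.3, 0.3, 4.3]
opening: 0.002
```

Emit:
apply_moves(
  commands=[0,0,0.2,0,0,0,0,0,0,0.3,0,0,0,0,0,0,0.3,0,0,0,0],
)

```text
time_s: 39.5
eef_pos: [0.5265, -0.3582, 0.0729]
tcp_rot: [0.001, 0.683, 0.73, 0.001]
ft_force: [-5.2, 4.4, 21.5]
opening: -0.006
```

Emit:
apply_moves(
  commands=[0,0,0,0,0,0,0,0,0,0,0,0,0,0,0,0,-1.5,0,0,0,0,0,0,-5,0,0,0,0,0,0,-9,0,0,0,0,0,-3,-12,0,0,0,0,4,-8,-12,0,0,0,0,8,-13,-12,0,0,0,0,12,-17,-12,0,0,0,0,12,-17,-12,0,0,0,0,12,-17,-12,0,0,0,0],
)

```text
time_s: 40.6
eef_pos: [0.3446, -0.2463, 0.1905]
tcp_rot: [-0.002, 0.683, 0.73, 0.001]
ft_force: [1.1, -0.6, 0.2]
opening: 0.003
```

```bash
python3 look.py 25
python3 - <<'E'
from h import *
np.set_printoptions(precision=4,suppress=True)
for n in('top','side'):
    C=cloud(n,np.load(f'pics/{n[0]}25_d.npy'))
    m=(C[...,2]>.066)&(C[...,2]<.085)&(C[...,0]>.59)&(C[...,0]<.68)&(C[...,1]>-.12)&(C[...,1]<-.05)
    Q=C[m]
    for l in(0,1):
        q=Q[(Q[:,0]>.635)==l]
        if len(q):print(n,'grip',l,len(q),np.median(q,axis=0))
a=cv2.imread('pics/s25.png');b=a[110:230,290:450]
cv2.imwrite('pics/c27.png',cv2.convertScaleAbs(np.hstack([cv2.resize(x,(400,300),interpolation=cv2.INTER_CUBIC) for x in(a,b)]),alpha=1.4))
print(arm.get_obs()['eef_pos'])
E
```

```text
side ring? [211.5926 205.3333] 54 [0.7554 0.2142] [0.0268 0.0361]
side ring? [192.2706 276.6941] 85 [0.5764 0.3665] [0.0226 0.0381]
side ring? [ 34.1126 319.1039] 231 [0.6843 0.6263] [0.0381 0.0683]
side ring? [238.7176 358.7888] 393 [0.3581 0.3984] [0.0544 0.0697]
top ring? [191.0797 266.8333] 138 [0.3589 0.396 ] [0.0498 0.066 ]
top grip 0 40 [ 0.6165 -0.0887  0.0753]
top grip 1 35 [ 0.6523 -0.0848  0.0753]
side grip 0 41 [ 0.6163 -0.0828  0.0741]
side grip 1 38 [ 0.6524 -0.08    0.0737]
[ 0.3488 -0.2491  0.1914]
```

View pics/c27.png

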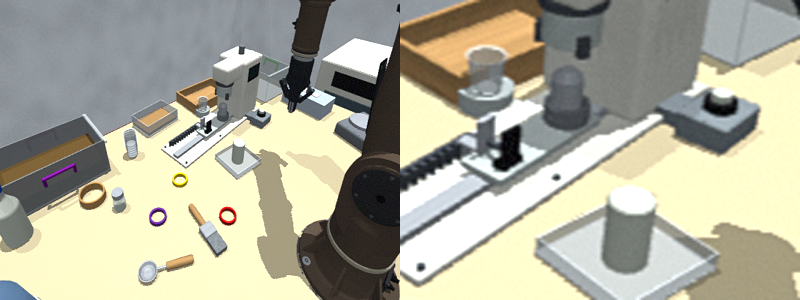

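```bash
python3 -c "
from plant import arm
print(arm.sign_off())"
```

```text
the job is handed in; nothing more can be done
None
```

The machine is reloaded and handed in at about 41 s of the 210 s allowed; the sign-off gives no verdict.

**What I did, in order:**
1. Squeezed the tab, slid the magazine to its outer stop and let it lock.
2. Stood the dust cover in the parts tray.
3. Slid both grey rings onto the mandrel. I found only two. The red, yellow and purple look-alikes were left alone.
4. Squeezed the tab again and pushed the magazine home until the stop pushed back.
5. Released the tab, then pressed the start button.

**What the last checks showed:**
- **Ring stack:** the measured top was about 55 mm above the bench, which matches two rings lying flat on the plate.
- **Magazine:** the grip is back at its starting position, within 2 mm. The tab is out again, with 36 mm between the post and tab centres as at the start, so it should be locked.
- **Start button:** it travelled about 6 mm and bottomed out at 21 N.
- **Cover:** it stands upright in the tray in the final picture.
- **Bystanders:** the jar, cups and spoon measured where they were at the start. The tape core and brush I checked only by eye.

**What was uncertain:** the two cameras disagreed by 4–6 mm in y, so I used their mean and the contact forces. I could not see the small strip of bench hidden behind the housing, so a ring there would have been missed.

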